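Snap the brush tube into the clip rack

TASK

Put the aluminium brush tube away in the clip rack: lay it across both spring clips, centred, and press it down until both clips have snapped round it and it sits firmly on the rest pad inside each clip, then let go. The pads are screwed to heights that you cannot know, so push gently and feel for them, with never more than 18 N on a pad. Leave everything else where it stands.

Things in the scene. Friction and masses are not known exactly. Their poses are not given: they have to be found in the camera images.
- tube_center (a point): Centre of the loose brush tube (on its axis, half-way along): a closed aluminium cylinder, 22 mm in diameter, 180 mm long, 56 to 112 g, a thin dark line round it near each end, both ends alike. Its y axis runs along the tube. At the start it lies level in the cradle, its axis 32 mm above the table.
- cradle: Low white ceramic cradle, fixed: base 50 x 150 x 5 mm, origin under its centre, with two V-notches 62 mm either side of the middle along its y axis that carry the tube. Under the middle 110 mm of the tube there is only the 5 mm thick base.
- rack: Clip rack, fixed: white base 70 x 170 x 12 mm, origin under its centre, z up. Two spring clips stand 50 mm either side of the middle along its y axis. A tube in them lies along the rack's y axis, centred over x = 0. The 86 mm between the clips are free for holding the tube or pushing it down from above. The tube laid on the clips' lips is stable there, its axis about 73 mm above the table.
- rack_a (a point): Middle of the clip at the rack's +y end, between its lips, 66 mm above the table. The clip is two upright spring-steel strips, 14 mm wide along y, with inward rolled lips (3 mm radius, 18 mm clear between them, centres 66 mm high) and flares above, to 74 mm high and 42 mm apart. The lips snap past when the tube's axis gets below 66 mm: 4 to 8 N down near that clip, less after. Below the lips the strips rub on it: 2 to 5 N.
- rack_b (a point): The same for the clip at the rack's -y end. A tube pushed down near one clip goes into that clip first; the other end stays on its lips. Friction in a clip holds the tube wherever it is left, so a tube that is not pushed down on to the pad hangs above it.
- rest_a: Grey block, 18 x 16 x 22 mm, inside clip a; origin under its centre, 12 mm above the table. A black rest pad, 11 mm in diameter, stands up from it on a stiff screw: its top is somewhere from 38 to 50 mm above the table, anew each time and NOT measured. It does not give way. A tube sitting on it has its axis 11 mm above the pad's top.
- rest_b: The same kind of block inside clip b, its pad set to a height of its own, also from 38 to 50 mm above the table and NOT measured.
- water_jar: Bystander, to be left alone: clear open water jar, 90 mm wide, 55 mm high, at the far side of the middle. Origin under its centre.
- ink_bottle: Bystander, to be left alone: squat glass bottle with a black cap, 48 mm wide, 65 mm high. Origin under its centre.
- mug: Bystander, to be left alone: white mug, 76 mm wide, 85 mm high, off to the left. Origin under its centre.
- eraser: Bystander, to be left alone: white eraser, 42 x 22 x 13 mm, between the rack and the cradle. Origin under its centre.
- sharpener: Bystander, to be left alone: small round steel sharpener, 26 mm wide, 26 mm high, between the rack and the cradle. Origin under its centre.
- rinse_bowl: Bystander, to be left alone: clear bowl, 100 mm wide, 45 mm high, off to the right. Origin under its centre.

How it is judged:
By the outcome, as a careful person would: the job done as asked, in the order asked, and still so for the second after the job is handed in, with the robot touching nothing.
It also fails if it takes over 54 s, if anything falls off the work surface, if the arm or the gripper's body presses on something with over 40 N, if the wrist force passes 120 N, or if a joint passes its speed limit or range.

ROBOT

A 6-joint arm with a two-finger parallel gripper is mounted at the origin on the work surface. World frame = base frame: x ahead of the robot, y to its left, z up, the work surface at z = 0. Lengths are in m, angles in rad, forces in N, time in s.
With the tool pointing down it reaches from about 0.3 to 0.775 m from the base axis. Payload 14.6 kg.
Tool frame: the origin (TCP) lies at the very end of the fingers, on their centre line; the grasp point (between the pads) lies 19 mm behind it; z points along the fingers, y is the direction in which the jaws open and shut (so a half turn about z gives the same grasp; the last joint's range is limited). The gripper opens to 94 mm and grips with 3 to 60 N. Pads are 16 mm wide; open, the fingers measure 119 mm over their backs; the gripper's body (75 mm by 177 mm) begins 78 mm behind the grasp point.
Start: joints at [1.052, 0.3, 1.521, -0, 1.321, -0.067], TCP at [0.24, 0.495, 0.205] pointing down, gripper open.
Joint ranges: [-3.03, 3.03], [-0.79, 2.21], [0.23, 2.52], [-1.04, 4.18], [0, 3.07], [-2.55, 2.55]. Speed limits (rad/s): [2.22, 2.22, 2.57, 3.14, 3.14, 3.14].

INTERFACE

Orientations are given as [roll, pitch, yaw] about the fixed x, y, z axes, in that order (R = Rz(yaw) Ry(pitch) Rx(roll)).
In Python, from station import status, camera, ctrl gives the robot as it stands. The module is installed in compiled form; this text tells all that it offers.
- The arm moves only by the shell command python3 -m jog 'ROWS' [FORCE]. ROWS is JSON, a list of rows, each a list of 7 numbers: the shift along the tool's x, y, z each as a share of 1000 mm, from -1 to 1, then the turn, a rotation vector about the tool's x, y, z each as a share of pi/2 rad, from -1 to 1, then the opening, from -1 (shut) to 1 (fully open), so that 0 is half open. A call has 1 to 20 rows; each row is the pose to reach, as a shift and turn from the pose measured when the call began, along the tool's axes at that moment; what a row does not reach only later rows make up. A row lasts 1/10 s, in which the tool goes at most 50 mm and 8.59 degrees, less where a joint would pass 70% of its speed; a pose out of reach is approached as far as the arm can. A call with a number of a shift or a turn outside -1 to 1 is refused whole. A call with a gripper value outside its range is refused whole. The fingers move at their own pace and stop on an object; FORCE is the grip in N (left out, the last holds). Time passes only in rows, so rows that repeat a pose let the fingers close. It gives the time, the measured TCP pose, the force and the opening at its end, in the units of the state.
- status.get_obs(): the state, without advancing time (a new reading comes with each control period).
- camera(name): name is "scene" or "top" or "wrist"; returns a dict with "image" (420x560x3 uint8, red, green, blue), "fx", "fy", "cx", "cy" (pixels), "world_from_camera" (4x4, takes a point from camera to world coordinates). Camera axes: x right, y down, z forward; pixel columns grow to the right and rows downward; lengths in m; the calibration is good to about 2 mm. The wrist camera is an equidistant fisheye: a pixel r from the principal point sees the ray r / f radians off the axis. A picture is of the moment at which its call begins. There is no depth.
- ctrl.hand_in(): hands the job in, once; it reports no verdict.
The state is a dict: "time_s": time; "qpos": joint angles; "joint_vel": joint speeds; "tau": joint torques, N m; "ee_pos": TCP position; "eef_rot": TCP orientation; "force": force on the tool from outside, world axes, zero at the start; "moment": the same for the moment, N m; "grip_width": finger opening in m.
Only numpy, scipy, OpenCV 4.12 (cv2) and the standard library are available. Lean on these libraries where they do the work, as an engineer would, in place of code of your own. Each camera call takes 0.05 s, during which the arm holds its last target.

## Working session

There is one attempt and no reset: what is moved stays moved. The work goes in short steps, Python scripts to look and compute and a shell command to move; the robot and the scene stay as the last step left them, time stands still between calls to the robot, and variables do not carry over. Pictures are saved under pics/ and viewed, and the job is handed in when it is done.

```bash
mkdir -p pics; python3 - <<'E'
from station import status,camera
import cv2
print(status.get_obs())
for n in ["scene","top","wrist"]:
    c=camera(n); cv2.imwrite(f"pics/{n}0.png",cv2.cvtColor(c["image"],cv2.COLOR_RGB2BGR))
    print(n,c["fx"],c["fy"],c["cx"],c["cy"],c["world_from_camera"])
E
```

```text
{'time_s': 0.0, 'qpos': array([ 1.05241236e+00,  3.00477438e-01,  1.52157761e+00, -1.23004984e-05,
        1.32071037e+00, -6.66324689e-02]), 'joint_vel': array([-0.00192897, -0.00063952, -0.00082877, -0.00139958,  0.00049051,
        0.00062921]), 'tau': array([ 1.50353237e-03, -5.31818891e+01, -3.52721822e+01,  7.08759623e-02,
        2.45482719e-02, -1.26938030e-04]), 'ee_pos': array([0.2399882 , 0.4945851 , 0.20488433]), 'eef_rot': array([-3.14042170e+00, -6.61987475e-05,  2.68984416e+00]), 'force': array([-0.41360558,  0.47037432, -0.25192994]), 'moment': array([0.00218977, 0.04690484, 0.03746315]), 'grip_width': 0.09389766616304436}
scene 405.32924994344745 405.32924994344745 277.61833554519546 205.65009451614037 [[ 0.15824741  0.78357855 -0.60080147  1.19128963]
 [ 0.98732648 -0.11817324  0.10593158 -0.10725856]
 [ 0.01200706 -0.6099506  -0.79234847  0.86548385]
 [ 0.          0.          0.          1.        ]]
top 538.8881511308156 538.8881511308156 278.65417583390627 218.54588262317762 [[-0.00546306 -0.98368775  0.17980147  0.37102263]
 [-0.9999726   0.00627216  0.00393176 -0.02518806]
 [-0.00499537 -0.17977507 -0.98369506  1.44899742]
 [ 0.          0.          0.          1.        ]]
wrist 325.19226210127806 325.19226210127806 277.88000959750514 209.98043605596882 [[ 4.35699872e-01  8.61547172e-01  2.60580298e-01  1.62846904e-01]
 [ 9.00091636e-01 -4.16778610e-01 -1.27006448e-01  5.33102292e-01]
 [-8.17751331e-04  2.89882840e-01 -9.57061790e-01  3.83662353e-01]
 [ 0.00000000e+00  0.00000000e+00  0.00000000e+00  1.00000000e+00]]
```

View pics/scene0.png

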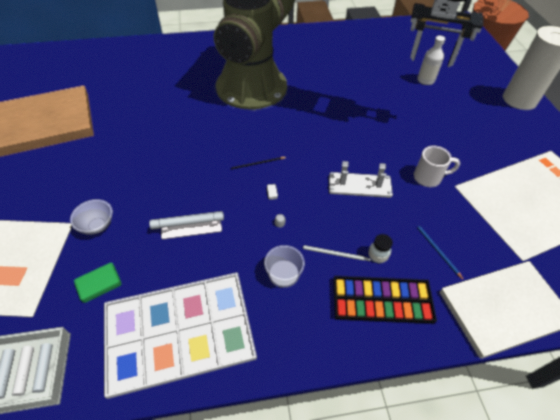

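View pics/top0.png

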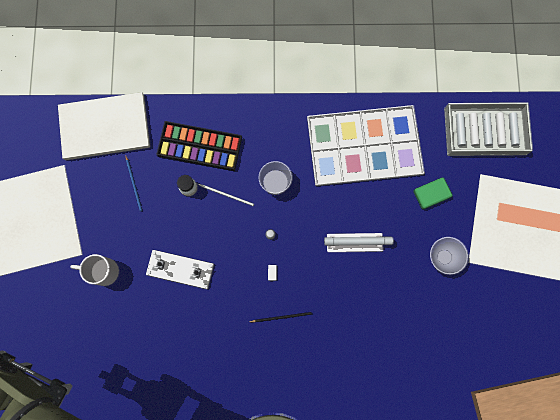

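View pics/wrist0.png

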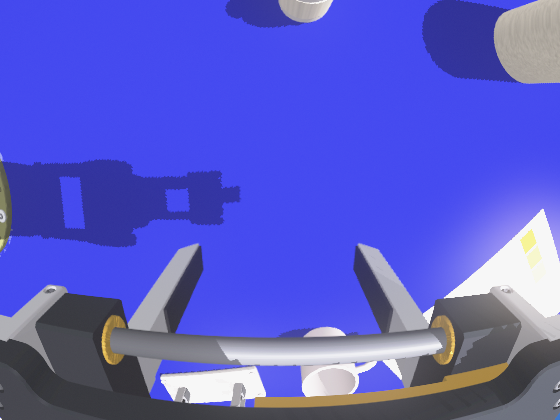

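The top view shows the tube at about (359,240), on the cradle. The rack is at (180,269), its clips near (160,265) and (199,273). I'll zoom in on these.

```bash
python3 - <<'E'
import cv2,numpy as np
a=cv2.imread("pics/top0.png")
p=cv2.resize(a[220:260,310:410],None,fx=7,fy=7,interpolation=cv2.INTER_CUBIC)
q=cv2.resize(a[243:293,135:225],None,fx=6,fy=6,interpolation=cv2.INTER_CUBIC)
q=cv2.copyMakeBorder(q,0,0,0,160,cv2.BORDER_CONSTANT)
cv2.imwrite("pics/z0.png",np.vstack([p,q]))
b=cv2.imread("pics/scene0.png")
p=cv2.resize(b[195:245,140:235],None,fx=6,fy=6,interpolation=cv2.INTER_CUBIC)
q=cv2.resize(b[155:205,315:410],None,fx=6,fy=6,interpolation=cv2.INTER_CUBIC)
cv2.imwrite("pics/z1.png",np.vstack([p,q]))
E
```

```text
(no output)
```

View pics/z0.png

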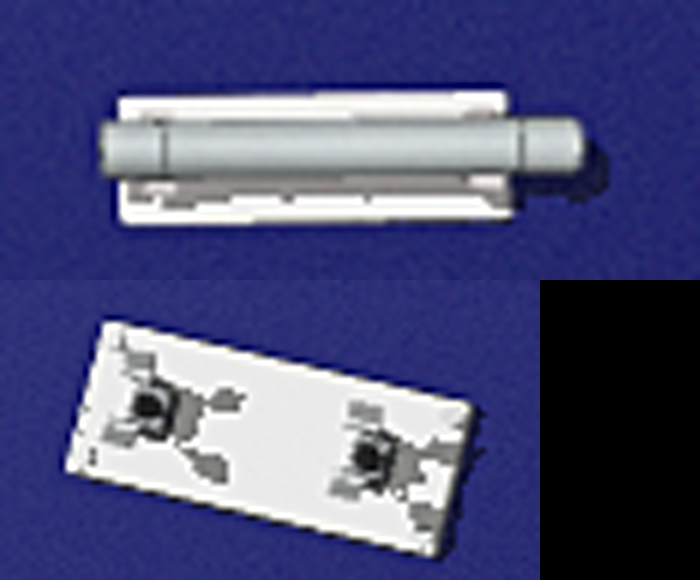

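View pics/z1.png

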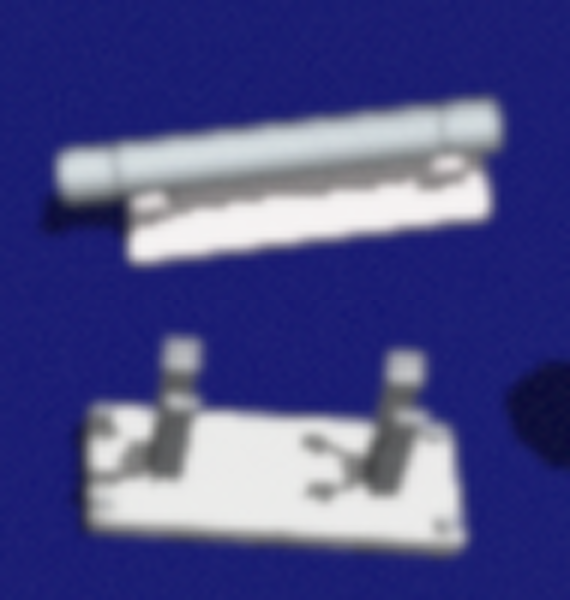

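```bash
cat > h.py <<'E'
import numpy as np,cv2
from station import camera,status
def ray(c,u,v):
    d=np.linalg.inv(np.array([[c["fx"],0,c["cx"]],[0,c["fy"],c["cy"]],[0,0,1]]))@np.array([u,v,1.])
    T=c["world_from_camera"]; return T[:3,3],T[:3,:3]@d
def onz(c,u,v,z):
    o,d=ray(c,u,v); return o+d*(z-o[2])/d[2]
E
python3 - <<'E'
from h import *
c=camera("top"); im=c["image"].astype(int)
R,G,B=im[...,0],im[...,1],im[...,2]
# rack: non-blue blob
nb=((R>90)).astype(np.uint8)
def comp(m,u,v,rad=6):
    n,l,s,ce=cv2.connectedComponentsWithStats(m)
    w=l[v-rad:v+rad,u-rad:u+rad]; w=w[w>0]; k=np.bincount(w).argmax(); return (l==k).astype(np.uint8)
m=comp(nb,180,269); m=cv2.morphologyEx(m,cv2.MORPH_CLOSE,np.ones((7,7),np.uint8))
cn=max(cv2.findContours(m,0,cv2.CHAIN_APPROX_NONE)[0],key=cv2.contourArea)
r=cv2.minAreaRect(cn); print("rack rect",r)
P=np.array([onz(c,u,v,0.012) for u,v in cn[:,0]])[:,:2]
rr=cv2.minAreaRect((P*1000).astype(np.float32)); print("rack mm",rr,cv2.boxPoints(rr))
# tube
m=comp(nb,359,240)
for row in range(228,254): pass
sub=im[225:256,318:400]
print(sub[14,:,:].tolist()[:12]); print(sub[14,-16:,:].tolist())
for col in (330,345,359,375,388): print(col,[tuple(x) for x in im[228:254,col].tolist()])
c["image"]=c["image"]; np.save("top.npy",c["image"])
E
```

```text
rack rect ((179.27809143066406, 268.794921875), (63.860103607177734, 26.308563232421875), 12.994616508483887)
rack mm ((499.23028564453125, 246.28610229492188), (170.42291259765625, 69.67525482177734), 76.84333038330078) [[445.91174 171.24088]
 [513.75806 155.38177]
 [552.5488  321.33133]
 [484.7025  337.19043]]
[[41, 43, 114], [40, 41, 115], [47, 48, 119], [40, 42, 112], [36, 38, 114], [27, 29, 110], [111, 115, 133], [202, 209, 205], [200, 210, 209], [194, 200, 202], [191, 200, 202], [189, 196, 198]]
[[129, 135, 135], [196, 205, 205], [208, 216, 217], [204, 210, 212], [204, 208, 210], [204, 209, 212], [205, 212, 214], [208, 214, 215], [202, 209, 203], [78, 83, 124], [33, 32, 114], [35, 38, 111], [41, 43, 115], [36, 41, 109], [35, 37, 109], [44, 45, 114]]
330 [(39, 45, 115), (37, 41, 113), (43, 44, 115), (40, 43, 114), (25, 28, 108), (51, 51, 112), (255, 255, 252), (235, 234, 232), (196, 191, 190), (148, 150, 150), (178, 185, 186), (191, 199, 199), (209, 217, 219), (199, 207, 209), (179, 184, 185), (156, 160, 161), (122, 127, 125), (63, 64, 65), (162, 158, 158), (170, 167, 165), (125
[... 1083 characters left out ...]
), (208, 208, 206), (144, 151, 152), (183, 190, 190), (201, 209, 210), (210, 216, 217), (196, 205, 205), (179, 185, 185), (153, 158, 159), (89, 92, 93), (130, 125, 125), (141, 139, 138), (129, 125, 125), (249, 249, 249), (241, 242, 241), (255, 255, 255), (82, 80, 86), (31, 32, 107), (32, 33, 109)]
388 [(35, 36, 108), (36, 40, 112), (38, 39, 113), (45, 44, 112), (34, 39, 112), (33, 34, 109), (33, 36, 111), (24, 28, 109), (51, 53, 92), (167, 171, 167), (190, 196, 196), (204, 208, 210), (207, 214, 216), (198, 203, 207), (181, 187, 188), (161, 167, 165), (81, 82, 87), (5, 6, 51), (20, 24, 60), (17, 21, 53), (41, 45, 121), (36, 40, 111), (36, 39, 110), (40, 41, 112), (38, 38, 109), (40, 42, 114)]
```

```bash
python3 - <<'E'
from h import *
c=camera("top"); im=c["image"].astype(float)
for u,v in ((324.05,240.4),(392.75,240.1),(358.4,240.3)): print(onz(c,u,v,0.032)*1000)
s=camera("scene"); cv2.imwrite("pics/s1.png",s["image"][...,::-1])
# tube ends in scene zoom: z1 (55..60,175)/6+(140,195); (500,122)/6
for a in ((56,175),(501,123)):
    u,v=a[0]/6+140-.5,a[1]/6+195-.5; print("scene",onz(s,u,v,0.032)*1000)
E
```

```text
[ 570.33387331 -139.60386395   32.        ]
[ 570.01340998 -321.65469595   32.        ]
[ 570.03983552 -230.64962661   32.        ]
scene [ 567.39630212 -322.92377696   32.        ]
scene [ 568.21608056 -138.03537      32.        ]
```

```bash
cat >> h.py <<'E'
from scipy.spatial.transform import Rotation as Ro
def plan(x,y,z,yaw_deg):
    "share numbers for a jog row from the present pose to tool-down pose"
    o=status.get_obs(); R=Ro.from_euler("xyz",o["eef_rot"])
    T=Ro.from_euler("xyz",[np.pi,0,np.radians(yaw_deg)])
    sh=R.inv().apply(np.array([x,y,z])-o["ee_pos"]); rv=(R.inv()*T).as_rotvec()/(np.pi/2)
    print("shift",np.round(sh,4),"turn",np.round(rv,4),"n",np.linalg.norm(sh)/.05,np.linalg.norm(rv)*90/8.59)
def st():
    o=status.get_obs(); print(round(o["time_s"],2),"pos",np.round(o["ee_pos"]*1000,2),"rot",np.round(np.degrees(o["eef_rot"]),2),"F",np.round(o["force"],2),"w",round(o["grip_width"]*1000,2),"q",np.round(o["qpos"],3))
E
python3 -c "
from h import *
plan(.5695,-.2305,.205,90)"
```

```text
shift [-6.130e-01 -5.086e-01  5.000e-04] turn [-2.000e-04  1.000e-04  7.124e-01] n 15.930996505139463 7.463736505520445
```

```bash
python3 -m jog '[[-0.613,-0.509,0,0,0,0.712,1],[-0.613,-0.509,0,0,0,0.712,1],[-0.613,-0.509,0,0,0,0.712,1],[-0.613,-0.509,0,0,0,0.712,1],[-0.613,-0.509,0,0,0,0.712,1],[-0.613,-0.509,0,0,0,0.712,1],[-0.613,-0.509,0,0,0,0.712,1],[-0.613,-0.509,0,0,0,0.712,1],[-0.613,-0.509,0,0,0,0.712,1],[-0.613,-0.509,0,0,0,0.712,1],[-0.613,-0.509,0,0,0,0.712,1],[-0.613,-0.509,0,0,0,0.712,1],[-0.613,-0.509,0,0,0,0.712,1],[-0.613,-0.509,0,0,0,0.712,1],[-0.613,-0.509,0,0,0,0.712,1],[-0.613,-0.509,0,0,0,0.712,1],[-0.613,-0.509,0,0,0,0.712,1],[-0.613,-0.509,0,0,0,0.712,1],[-0.613,-0.509,0,0,0,0.712,1],[-0.613,-0.509,0,0,0,0.712,1]]'
python3 - <<'E'
from h import *
st()
c=camera("wrist"); cv2.imwrite("pics/w1.png",c["image"][...,::-1]); print(c["world_from_camera"])
E
```

```text
time_s: 2.3
ee_pos: [0.5693, -0.2297, 0.206]
eef_rot: [3.141, 0.001, 1.573]
force: [-0.2, -1.0, -0.3]
grip_width: 0.0935
2.3 pos [ 569.29 -229.71  205.95] rot [1.7998e+02 3.0000e-02 9.0110e+01] F [-0.23 -0.96 -0.31] w 93.53 q [-0.443  0.443  1.325 -0.     1.373 -0.445]
[[ 9.99995630e-01  2.49597257e-03  1.58461081e-03  5.68153823e-01]
 [ 2.84828526e-03 -9.57009968e-01 -2.90041047e-01 -1.43482070e-01]
 [ 7.92553842e-04  2.90044293e-01 -9.57012894e-01  3.84627260e-01]
 [ 0.00000000e+00  0.00000000e+00  0.00000000e+00  1.00000000e+00]]
```

View pics/w1.png

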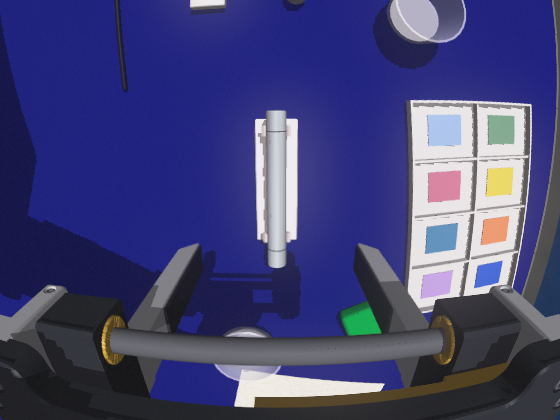

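The wrist view shows the tube almost upright in the picture, its ends at about (276,110) and (277,268). The cradle lies beneath it, rows 119–240.

```bash
cat >> h.py <<'E'
def wray(c,u,v):
    x,y=u-c["cx"],v-c["cy"]; r=np.hypot(x,y); th=r/c["fx"]
    d=np.array([np.sin(th)*x/max(r,1e-9),np.sin(th)*y/max(r,1e-9),np.cos(th)])
    T=c["world_from_camera"]; return T[:3,3],T[:3,:3]@d
def wonz(c,u,v,z):
    o,d=wray(c,u,v); return o+d*(z-o[2])/d[2]
E
python3 - <<'E'
from h import *
c=camera("wrist"); im=c["image"].astype(float); g=im[...,0]
cv2.imwrite("pics/w1z.png",cv2.resize(c["image"][100:280,240:320,::-1],None,fx=4,fy=3.3,interpolation=cv2.INTER_CUBIC)[:600])
for v in (114,122,127,246,255,262): print(v,g[v,255:300].astype(int).tolist())
print(g[104:116,276].astype(int),g[258:274,277].astype(int))
E
```

```text
114 [51, 51, 50, 50, 51, 51, 51, 54, 52, 53, 64, 98, 125, 139, 153, 166, 177, 186, 195, 202, 208, 209, 203, 200, 201, 200, 196, 189, 175, 168, 139, 77, 54, 55, 56, 54, 53, 54, 56, 55, 55, 54, 53, 53, 54]
122 [222, 237, 238, 238, 237, 238, 236, 221, 153, 153, 142, 110, 126, 139, 153, 166, 177, 187, 197, 204, 209, 209, 204, 201, 199, 199, 197, 188, 176, 169, 139, 203, 235, 238, 238, 238, 238, 238, 238, 237, 238, 237, 212, 57, 57]
127 [217, 238, 238, 238, 238, 235, 220, 202, 210, 223, 199, 106, 125, 140, 154, 166, 177, 187, 194, 202, 209, 209, 204, 200, 199, 198, 195, 188, 177, 167, 140, 166, 197, 213, 222, 223, 237, 238, 238, 238, 237, 237, 170, 57, 58]
246 [48, 46, 48, 48, 48, 47, 47, 49, 48, 47, 44, 46, 69, 120, 149, 162, 177, 187, 194, 200, 206, 211, 212, 207, 200, 193, 188, 180, 167, 156, 118, 69, 51, 52, 50, 51, 50, 51, 49, 50, 51, 50, 51, 50, 49]
255 [45, 42, 45, 47, 44, 45, 46, 46, 44, 42, 40, 41, 63, 116, 147, 162, 176, 187, 195, 201, 206, 211, 212, 205, 197, 192, 187, 176, 167, 153, 111, 60, 43, 43, 45, 43, 44, 45, 44, 46, 47, 47, 48, 48, 48]
262 [43, 41, 45, 42, 43, 44, 43, 46, 44, 41, 38, 39, 52, 109, 145, 160, 175, 186, 194, 200, 205, 211, 211, 204, 198, 194, 189, 177, 164, 150, 108, 57, 41, 42, 41, 40, 42, 42, 39, 40, 44, 47, 44, 44, 46]
[ 50  51  52  52  53  60 138 214 209 209 209 209] [212 212 210 211 211 212 211 211 211 195  52  37  37  39  35  36]
```

View pics/w1z.png

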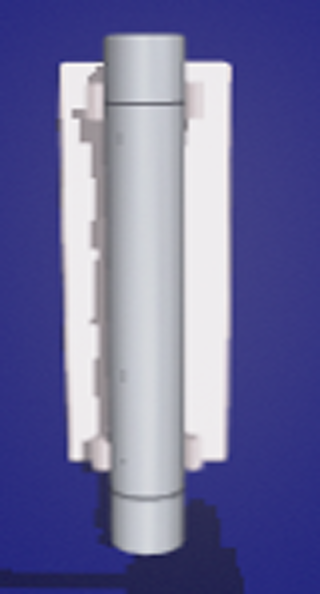

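```bash
python3 - <<'E'
from h import *
c=camera("wrist")
print("ends",wonz(c,275.9,109.6,.043)*1e3,wonz(c,277,267.45,.043)*1e3)
a=wonz(c,275.75,114,.032)*1e3;b=wonz(c,276.6,262,.032)*1e3
print("axis",a,b,np.degrees(np.arctan2(a[0]-b[0],a[1]-b[1])))
st()
E
```

```text
ends [ 566.46497889 -138.80650391   43.        ] [ 567.96450836 -317.70949015   43.        ]
axis [ 566.25845391 -143.42126674   32.        ] [ 567.46355941 -315.93250785   32.        ] -0.4002425322696107
2.45 pos [ 569.4  -230.08  205.95] rot [1.7997e+02 3.0000e-02 9.0090e+01] F [ 0.09 -0.13  0.14] w 93.98 q [-0.443  0.444  1.324 -0.     1.373 -0.445]
```

```bash
python3 -m jog '[[0.001,-0.0016,0.05,0,0,0,0.1],[0.001,-0.0016,0.1,0,0,0,0.1],[0.001,-0.0016,0.13,0,0,0,0.1],[0.001,-0.0016,0.15,0,0,0,0.1],[0.001,-0.0016,0.165,0,0,0,0.1],[0.001,-0.0016,0.18,0,0,0,0.1],[0.001,-0.0016,0.193,0,0,0,0.1],[0.001,-0.0016,0.193,0,0,0,0.1],[0.001,-0.0016,0.193,0,0,0,0.1]]' 15
python3 -c "
from h import *
st()
c=camera('wrist'); cv2.imwrite('pics/w2.png',c['image'][...,::-1])"
```

```text
time_s: 3.35
ee_pos: [0.5681, -0.2293, 0.0134]
eef_rot: [3.141, 0.001, 1.572]
force: [0.8, -0.7, 0.6]
grip_width: 0.0515
3.35 pos [ 568.13 -229.33   13.38] rot [1.7995e+02 5.0000e-02 9.0090e+01] F [ 0.84 -0.72  0.65] w 51.53 q [-0.443  0.648  1.491 -0.     1.001 -0.445]
```

View pics/w2.png

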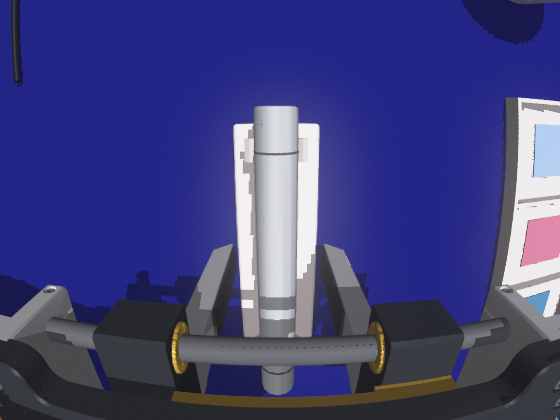

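The tube (cols 254–298) is between the fingers, whose inner edges are at cols 232 and 318. Now I'll close the gripper and lift a little.

```bash
python3 -m jog '[[0,0,0,0,0,0,-0.4],[0,0,0,0,0,0,-0.7],[0,0,0,0,0,0,-1],[0,0,0,0,0,0,-1],[0,0,0,0,0,0,-1],[0,0,0,0,0,0,-1],[0,0,0,0,0,0,-1]]' 20
python3 -m jog '[[0,0,-0.02,0,0,0,-1],[0,0,-0.05,0,0,0,-1],[0,0,-0.1,0,0,0,-1],[0,0,-0.14,0,0,0,-1],[0,0,-0.17,0,0,0,-1],[0,0,-0.17,0,0,0,-1],[0,0,-0.17,0,0,0,-1]]'
python3 -c "
from h import *
st()
c=camera('wrist'); cv2.imwrite('pics/w3.png',c['image'][...,::-1])
plan(.4992,.2463,.185,76.84)"
```

```text
time_s: 4.1
ee_pos: [0.5675, -0.2294, 0.0139]
eef_rot: [-3.141, 0.001, 1.572]
force: [-6.9, 0.4, 5.4]
grip_width: 0.0216
time_s: 4.8
ee_pos: [0.5675, -0.2293, 0.1838]
eef_rot: [-3.142, 0.001, 1.572]
force: [-0.3, 0.3, -2.3]
grip_width: 0.0215
4.8 pos [ 567.52 -229.26  183.78] rot [-1.800e+02  5.000e-02  9.009e+01] F [-0.26  0.32 -2.33] w 21.47 q [-4.430e-01  4.550e-01  1.359e+00 -1.000e-03  1.326e+00 -4.450e-01]
shift [ 0.4755 -0.0672 -0.0022] turn [-0.0011  0.0002  0.1472] n 9.605340384798655 1.542387886630047
```

View pics/w3.png

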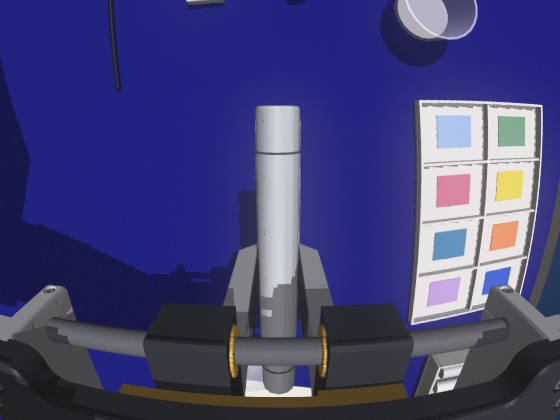

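```bash
python3 - <<'E'
from h import *
c=camera("wrist");g=c["image"].astype(float)[...,0]
print(g[98:112,277].astype(int)); print(g[380:402,279].astype(int)); print(g[112,248:306].astype(int))
o=status.get_obs();z=o["ee_pos"][2]+.0181
for zz in (z,z+.011): print((wonz(c,277.5,105.7,zz)-o["ee_pos"])*1e3)
for zz in (z-.011,z,z+.011): print((wonz(c,279,391.5,zz)-o["ee_pos"])*1e3)
plan(.4992-.1*.974,.2463+.1*.2277,.185,76.84)
plan(.4992+.1*.974,.2463-.1*.2277,.185,76.84)
E
```

```text
[ 42  44  44  44  45  44  45 101 198 217 214 211 210 210]
[120 119 119 120 119 119 120 120 119 119 119 120 120 118 190 237 238  84
  84  84  83  82]
[ 43  42  44  44  44  43  43  74  95 114 121 129 134 141 148 154 161 167
 171 177 181 184 189 194 198 200 203 205 208 210 209 206 204 202 199 198
 198 200 200 200 199 197 195 190 186 182 171 165 162 157 141 110  64  45
  43  46  44  45]
[-1.03702219 90.43214144 18.1       ]
[-1.00862562 90.13751002 29.1       ]
[   0.49786755 -110.51080087    7.1       ]
[  0.42629474 -97.9366464   18.1       ]
[  0.35472192 -85.36249193  29.1       ]
shift [ 0.4984 -0.1645 -0.0022] turn [-0.0016  0.      0.1472] n 10.49709710778384 1.542333351611566
shift [ 0.4526  0.0302 -0.0027] turn [-0.0016  0.      0.1472] n 9.071624196399824 1.542333351611566
```

```bash
python3 -m jog '[[0.498,-0.164,-0.002,0,0,0.147,-1],[0.498,-0.164,-0.002,0,0,0.147,-1],[0.498,-0.164,-0.002,0,0,0.147,-1],[0.498,-0.164,-0.002,0,0,0.147,-1],[0.498,-0.164,-0.002,0,0,0.147,-1],[0.498,-0.164,-0.002,0,0,0.147,-1],[0.498,-0.164,-0.002,0,0,0.147,-1],[0.498,-0.164,-0.002,0,0,0.147,-1],[0.498,-0.164,-0.002,0,0,0.147,-1],[0.498,-0.164,-0.002,0,0,0.147,-1],[0.498,-0.164,-0.002,0,0,0.147,-1],[0.498,-0.164,-0.002,0,0,0.147,-1],[0.498,-0.164,-0.002,0,0,0.147,-1],[0.498,-0.164,-0.002,0,0,0.147,-1]]'
python3 -c "
from h import *
st()
c=camera('wrist'); cv2.imwrite('pics/w4.png',c['image'][...,::-1]); 
plan(.4992,.2463,.185,76.84)"
```

```text
time_s: 6.3
ee_pos: [0.4024, 0.2678, 0.1842]
eef_rot: [-3.138, 0.001, 1.341]
force: [-0.6, -0.5, -0.7]
grip_width: 0.0217
6.3 pos [402.45 267.78 184.25] rot [-1.7981e+02  7.0000e-02  7.6810e+01] F [-0.64 -0.5  -0.7 ] w 21.7 q [5.110e-01 1.730e-01 1.729e+00 1.000e-03 1.243e+00 7.400e-01]
shift [ 0.0013  0.099  -0.0009] turn [-0.0019  0.0006 -0.0007] n 1.9795113034655287 0.022483098946152278
```

View pics/w4.png

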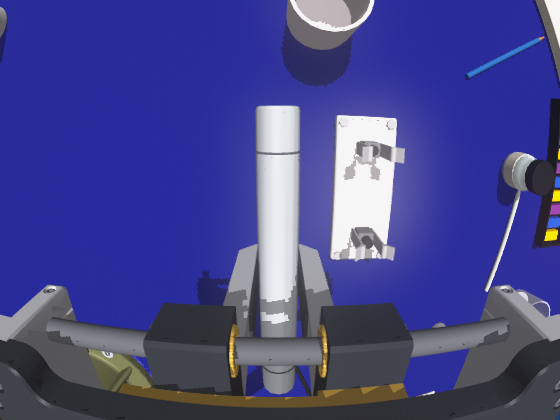

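The rack is plain to see, with its base corners near (337,116), (397,118), (393,260) and (332,259) and its clips at rows ~155 and ~245. I'll measure it by rays onto its top plane.

```bash
python3 - <<'E'
from h import *
c=camera("wrist");im=c["image"]
R=im[...,0].astype(int)
m=(R>130).astype(np.uint8); m[:,:320]=0; m[:105]=0; m[265:]=0; m[:,410:]=0
m=cv2.morphologyEx(m,cv2.MORPH_OPEN,np.ones((5,5),np.uint8))
v=cv2.resize(im[105:270,320:415,::-1],None,fx=4,fy=3.6,interpolation=cv2.INTER_CUBIC);cv2.imwrite("pics/w4z.png",v)
# edges by row: left (x-low) & right at clip-free rows ; top/bottom edges by column
def sub(line,thr): # first crossing
    k=np.argmax(line>thr); a,b=line[k-1],line[k]; return k-1+(thr-a)/(b-a)
L=[];Rt=[];T=[];Bo=[]
for r in range(122,254,3):
    u=325+sub(R[r,325:345],140); L.append((u,r))
for r in list(range(122,140,2))+list(range(180,225,3)):
    u=409-sub(R[r,380:410][::-1],140); Rt.append((u,r))
for u in range(343,392,4): T.append((u,106+sub(R[106:126,u],140)))
for u in range(336,352,2): Bo.append((u,270-sub(R[250:271,u][::-1],140)))
out={}
for n,p in zip("LRTB",(L,Rt,T,Bo)):
    W=np.array([wonz(c,a,b,.012)[:2]*1e3 for a,b in p],np.float32)
    vx,vy,x,y=cv2.fitLine(W,cv2.DIST_HUBER,0,.01,.01).ravel(); out[n]=(vx,vy,x,y)
    d=np.abs((W-[x,y])@[-vy,vx]); print(n,"angle",np.degrees(np.arctan2(vy,vx))%180,"pt",x,y,"max res",d.max())
def X(a,b):
    A=np.array([[a[0],-b[0]],[a[1],-b[1]]]); t=np.linalg.solve(A,[b[2]-a[2],b[3]-a[3]]); return np.array([a[2]+t[0]*a[0],a[3]+t[0]*a[1]])
P=[X(out[a],out[b]) for a,b in ("LT","RT","RB","LB")]; P=np.array(P); print(P,P.mean(0),[np.linalg.norm(P[i]-P[i-1]) for i in range(4)])
E
```

```text
L angle 76.77911 pt 462.78265 259.59195 max res 0.33056927
R angle 76.916084 pt 532.5032 250.36697 max res 0.47852516
T angle 166.63635 pt 517.53235 330.07904 max res 0.37644863
B angle 169.55582 pt 459.1521 170.84602 max res 1.5449767
[[481.3611  338.672  ]
 [549.2765  322.53778]
 [511.76752 161.14734]
 [442.64807 173.88823]] [496.26328 249.06134] [np.float32(169.27017), np.float32(69.80553), np.float32(165.69188), np.float32(70.283905)]
```

View pics/w4z.png

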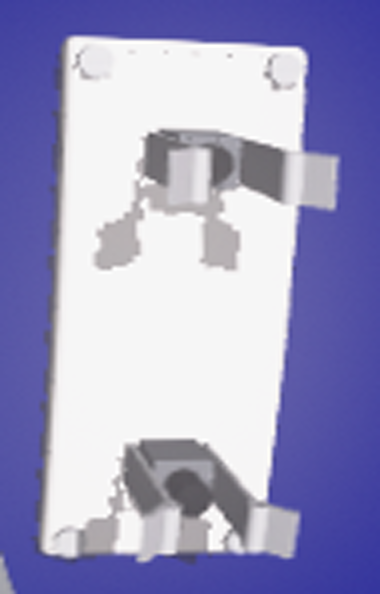

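```bash
python3 -c "
from h import *
st(); plan(.4966,.2473,.185,76.85); plan(.4966,.2473,.063,76.85)"
```

```text
6.4 pos [402.64 267.76 184.59] rot [-1.7984e+02  4.0000e-02  7.6780e+01] F [-0.4   0.52 -0.52] w 21.3 q [5.100e-01 1.720e-01 1.729e+00 1.000e-03 1.243e+00 7.410e-01]
shift [ 0.0016  0.0962 -0.0007] turn [-0.0018  0.0004 -0.0008] n 1.923371664856226 0.02107196027201278
shift [0.0017 0.0965 0.1213] turn [-0.0018  0.0004 -0.0008] n 3.1004337213383004 0.02107196027201278
```

```bash
python3 -m jog '[[0.0016,0.05,0,-0.002,0,-0.001,-1],[0.0016,0.0962,0,-0.002,0,-0.001,-1],[0.0016,0.0962,0,-0.002,0,-0.001,-1],[0.0016,0.0962,0,-0.002,0,-0.001,-1],[0.0016,0.0964,0.04,-0.002,0,-0.001,-1],[0.0016,0.0964,0.07,-0.002,0,-0.001,-1],[0.0016,0.0964,0.095,-0.002,0,-0.001,-1],[0.0016,0.0964,0.11,-0.002,0,-0.001,-1],[0.0016,0.0964,0.117,-0.002,0,-0.001,-1],[0.0016,0.0964,0.117,-0.002,0,-0.001,-1],[0.0016,0.0964,0.117,-0.002,0,-0.001,-1]]'
python3 -c "
from h import *
st(); plan(.4966,.2473,.063,76.85)
for n in ('wrist','top','scene'):
    c=camera(n); cv2.imwrite(f'pics/{n}5.png',c['image'][...,::-1]) 
    if n=='top': a=cv2.resize(c['image'][225:315,120:250,::-1],None,fx=4,fy=4,interpolation=cv2.INTER_CUBIC)
    if n=='scene': b=cv2.resize(c['image'][115:205,300:430,::-1],None,fx=2,fy=2,interpolation=cv2.INTER_CUBIC)
cv2.imwrite('pics/z5.png',a)
"
```

```text
time_s: 7.5
ee_pos: [0.4967, 0.2475, 0.0684]
eef_rot: [3.14, -0.0, 1.342]
force: [-0.0, -0.2, 0.3]
grip_width: 0.0215
7.5 pos [496.67 247.48  68.35] rot [179.92  -0.    76.87] F [-0.04 -0.18  0.34] w 21.48 q [ 3.970e-01  4.600e-01  1.642e+00 -1.000e-03  1.038e+00  6.260e-01]
shift [-0.0002 -0.      0.0054] turn [ 0.0009 -0.0001  0.0002] n 0.10709840161502626 0.009450452640790842
```

View pics/z5.png

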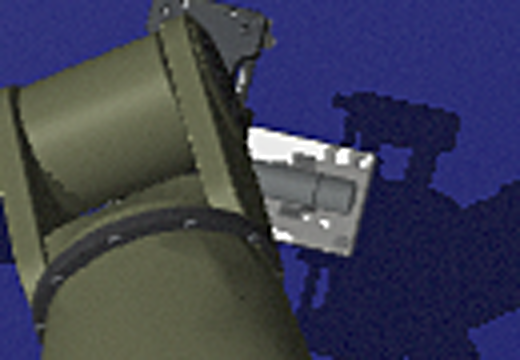

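View pics/wrist5.png

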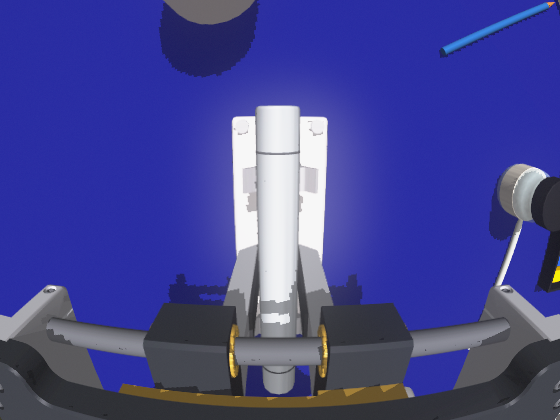

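View pics/scene5.png

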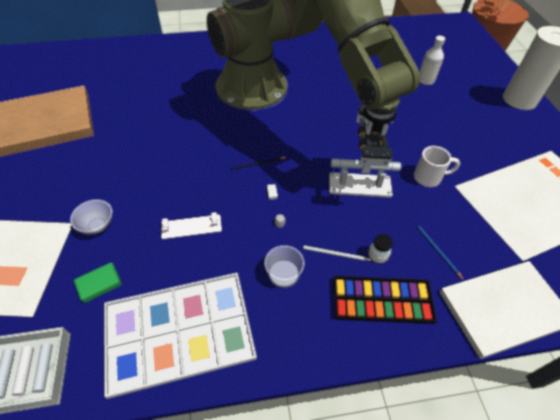

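```bash
python3 - <<'E'
from h import *
c=camera("wrist");im=c["image"];o=status.get_obs()
g=im[...,0].astype(int)
cv2.imwrite("pics/w5z.png",cv2.resize(im[95:265,225:335,::-1],None,fx=5,fy=3.5,interpolation=cv2.INTER_CUBIC))
ty=np.array([np.sin(np.radians(76.87)),-np.cos(np.radians(76.87))]);tx=np.array([-ty[1],ty[0]])
for n,u,v,z in (("flareL",243,180,.074),("flareR",318,180,.074),("rackL",234,200,.012),("rackR",327,200,.012),("tubeL",257,180,.0865),("tubeR",299.5,180,.0865),("end",278,105.7,.0975),("rackend",280,117.5,.012)):
    p=wonz(c,u,v,z)[:2]-o["ee_pos"][:2]; print(n,np.round([p@tx*1e3,p@ty*1e3],2))
E
```

```text
flareL [ 50.66 -20.02]
flareR [50.7  20.82]
rackL [ 22.72 -33.92]
rackR [22.76 36.14]
tubeL [ 53.17 -11.58]
tubeR [53.18  9.82]
end [89.97 -1.07]
rackend [83.76  0.56]
```

View pics/w5z.png

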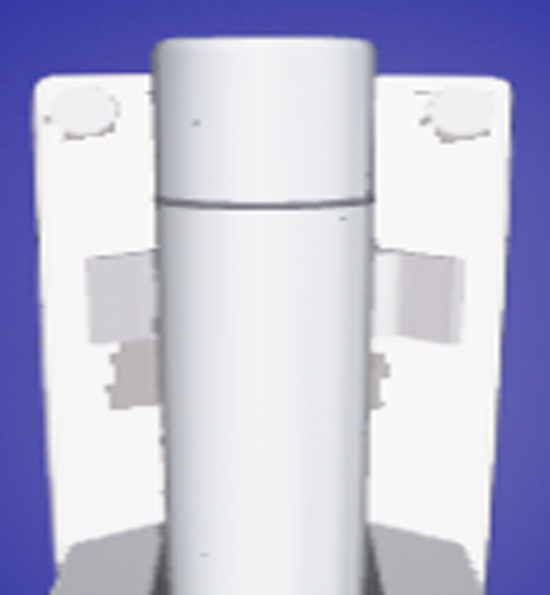

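```bash
python3 -m jog '[[0,0.001,0,0,0,0,-1],[0,0.001,0.005,0,0,0,-1],[0,0.001,0.009,0,0,0,-1],[0,0.001,0.011,0,0,0,-1],[0,0.001,0.0115,0,0,0,-1],[0,0.001,0.0115,0,0,0,-1]]'
python3 -m jog '[[0,0,0.0005,0,0,0,-1],[0,0,0.001,0,0,0,-1],[0,0,0.001,0,0,0,-1]]'
python3 -c "
from h import *
st()"
```

```text
time_s: 8.3
ee_pos: [0.4977, 0.2472, 0.0565]
eef_rot: [3.14, 0.0, 1.342]
force: [0.3, 0.8, -0.2]
grip_width: 0.0215
time_s: 8.6
ee_pos: [0.4978, 0.2472, 0.0555]
eef_rot: [3.14, 0.0, 1.341]
force: [0.2, -1.2, 1.0]
grip_width: 0.0213
8.6 pos [497.75 247.16  55.5 ] rot [179.93   0.    76.86] F [ 0.19 -1.2   0.95] w 21.27 q [ 3.950e-01  4.800e-01  1.647e+00 -1.000e-03  1.013e+00  6.250e-01]
```

```bash
python3 -m jog '[[0,0,0.0005,0,0,0,-1],[0,0,0.001,0,0,0,-1],[0,0,0.001,0,0,0,-1]]'
python3 -c "
from h import *
st()"
```

```text
time_s: 8.9
ee_pos: [0.4978, 0.2472, 0.0548]
eef_rot: [3.14, -0.0, 1.342]
force: [-2.1, 0.8, 5.6]
grip_width: 0.0218
8.9 pos [497.85 247.24  54.82] rot [ 1.7991e+02 -1.0000e-02  7.6860e+01] F [-2.11  0.84  5.64] w 21.83 q [ 3.950e-01  4.810e-01  1.648e+00 -1.000e-03  1.011e+00  6.250e-01]
```

```bash
python3 -m jog '[[0,0,0,0,0,0,-0.5],[0,0,0,0,0,0,-0.3],[0,0,0,0,0,0,-0.1],[0,0,0,0,0,0,0],[0,0,0,0,0,0,0]]'
python3 -m jog '[[0,0,-0.01,0,0,0,0],[0,0,-0.03,0,0,0,0],[0,0,-0.06,0,0,0,0],[0,0,-0.08,0,0,0,-0.5],[0,0,-0.08,0,0,0,-1],[0,0,-0.08,0,0,0,-1],[0,0,-0.08,0,0,0,-1]]'
python3 -c "
from h import *
st()
c=camera('wrist'); cv2.imwrite('pics/w6.png',c['image'][...,::-1])
c=camera('scene'); cv2.imwrite('pics/s6.png',cv2.resize(c['image'][140:210,310:420,::-1],None,fx=5,fy=5,interpolation=cv2.INTER_CUBIC))"
```

```text
time_s: 9.4
ee_pos: [0.4978, 0.2473, 0.0547]
eef_rot: [3.14, -0.0, 1.342]
force: [-0.0, -0.3, -0.1]
grip_width: 0.0463
time_s: 10.1
ee_pos: [0.4973, 0.247, 0.1337]
eef_rot: [3.141, 0.001, 1.341]
force: [0.5, 0.9, 0.3]
grip_width: 0.0187
10.1 pos [497.25 247.03 133.75] rot [1.7999e+02 5.0000e-02 7.6860e+01] F [0.53 0.91 0.31] w 18.69 q [ 3.950e-01  3.800e-01  1.588e+00 -1.000e-03  1.174e+00  6.250e-01]
```

View pics/w6.png

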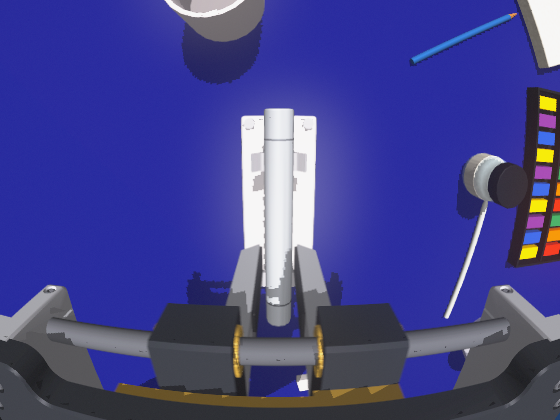

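View pics/s6.png

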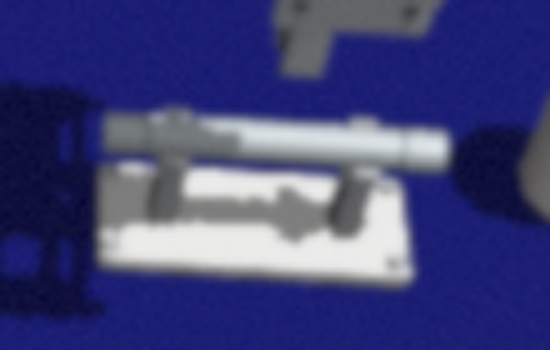

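The tube lies on both clips' lips: ends at rows 108 and 325 in the wrist view, and level in the scene view. I'll check the centring.

```bash
python3 - <<'E'
from h import *
c=camera("wrist");im=c["image"];g=im[...,0].astype(int)
print(g[100:116,279],g[316:332,279],g[160,248:310])
cv2.imwrite("pics/w6z.png",cv2.resize(im[95:340,235:325,::-1],None,fx=5,fy=2.4,interpolation=cv2.INTER_CUBIC))
C=np.array([.4978,.2472]);ty=np.array([np.sin(np.radians(76.87)),-np.cos(np.radians(76.87))]);tx=np.array([-ty[1],ty[0]])
for n,u,v,z in (("end+",279,108.3,.084),("end-",279,325,.084),("end- axis",279,325,.073),("rackend",279,116.5,.012),("rackL",243,200,.012),("rackR",315.5,200,.012)):
    p=wonz(c,u,v,z)[:2]-C; print(n,np.round([p@tx*1e3,p@ty*1e3],2))
E
```

```text
[ 68  69  70  70  71  73  73  74 161 244 242 239 239 240 240 240] [149 148 148 148 148 148 148 148 147 144  89  43  43  42  42  41] [247 247 244 205 204 204 206 205 205 205 205 206 215 227 235 219 161 159
 180 191 202 213 220 224 228 232 235 237 239 240 241 240 238 238 236 234
 232 231 231 229 225 215 205 201 171 179 232 235 229 209 201 197 200 200
 199 199 197 214 226 247 247 247]
end+ [89.95 -0.75]
end- [-87.16  -0.41]
end- axis [-95.49  -0.36]
rackend [83.68 -0.47]
rackL [  4.68 -34.92]
rackR [ 4.74 34.73]
```

View pics/w6z.png

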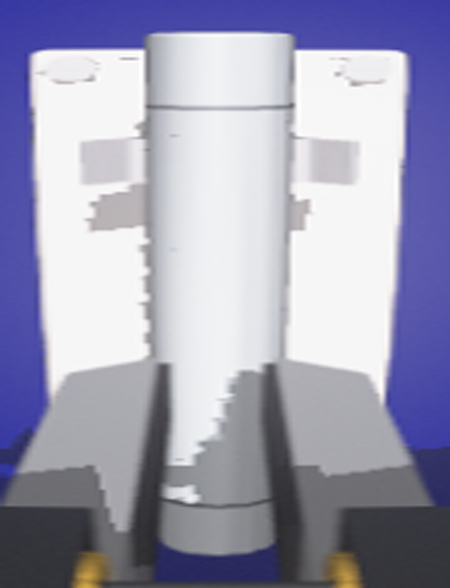

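```bash
python3 - <<'E'
from h import *
s=camera("scene");cv2.imwrite("pics/s7.png",cv2.resize(s["image"][150:205,320:410,::-1],None,fx=8,fy=8,interpolation=cv2.INTER_CUBIC))
w=camera("wrist")
C=np.array([.4978,.2472]);a=np.radians(76.87);ty=np.array([np.sin(a),-np.cos(a)]);tx=np.array([-ty[1],ty[0]])
print("wrist flares",[(np.array(wonz(w,u,162.5,.074)[:2]-C)@tx*1e3) for u in (254,304)])
def q(n,x,y,z):
    p=onz(s,310+x/5-.4,140+y/5-.4,z)[:2]-C; print(n,np.round([p@tx*1e3,p@ty*1e3],1))
q("end L",103,132,.073);q("end R",451,150,.073)
q("flareL",176,115,.074);q("flareR",363,124,.074)
q("baseL c",97,265,.012);q("baseR c",412,285,.012)
E
```

```text
wrist flares [np.float64(50.266321979062965), np.float64(50.30468726075841)]
end L [-90.2   2. ]
end R [94.8 -0. ]
flareL [-50.9 -12.8]
flareR [ 49.2 -14.4]
baseL c [-86.8  43.7]
baseR c [84.  44.1]
```

View pics/s7.png

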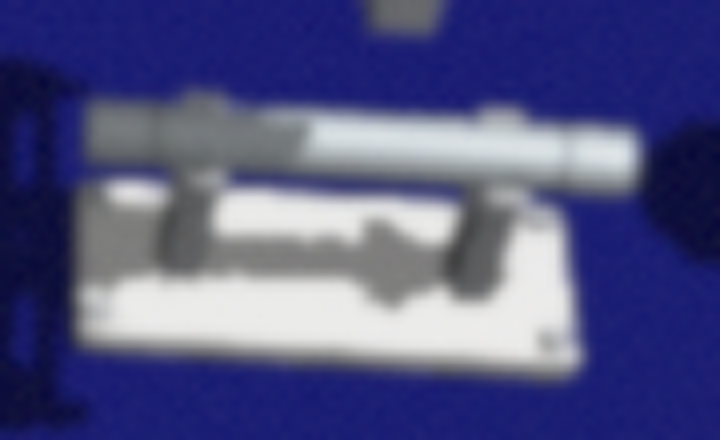

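```bash
python3 -m jog '[[-0.04,0,-0.03,0,0,0,-1],[-0.06,0,-0.05,0,0,0,-1],[-0.06,0,-0.05,0,0,0,-1],[-0.06,0,-0.05,0,0,0,-1]]'
python3 - <<'E'
from h import *
st()
c=camera("wrist"); im=c["image"]; cv2.imwrite("pics/w7.png",im[...,::-1])
cv2.imwrite("pics/w7z.png",cv2.resize(im[20:250,235:325,::-1],None,fx=5,fy=2.6,interpolation=cv2.INTER_CUBIC))
E
```

```text
time_s: 10.75
ee_pos: [0.484, 0.1889, 0.184]
eef_rot: [3.141, 0.0, 1.341]
force: [1.9, 0.4, -0.1]
grip_width: 0.0007
10.75 pos [483.98 188.88 183.99] rot [179.95   0.    76.82] F [ 1.88  0.39 -0.12] w 0.7 q [ 3.020e-01  2.510e-01  1.635e+00 -1.000e-03  1.255e+00  5.320e-01]
```

View pics/w7.png

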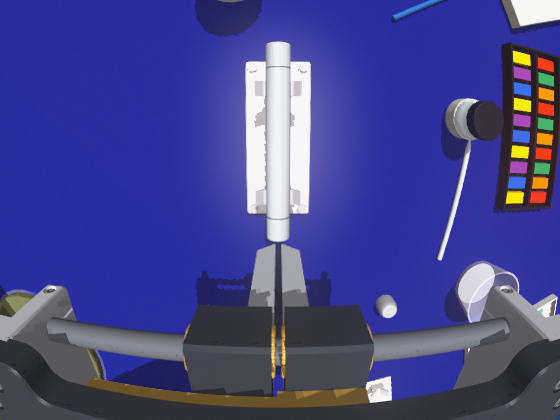

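View pics/w7z.png

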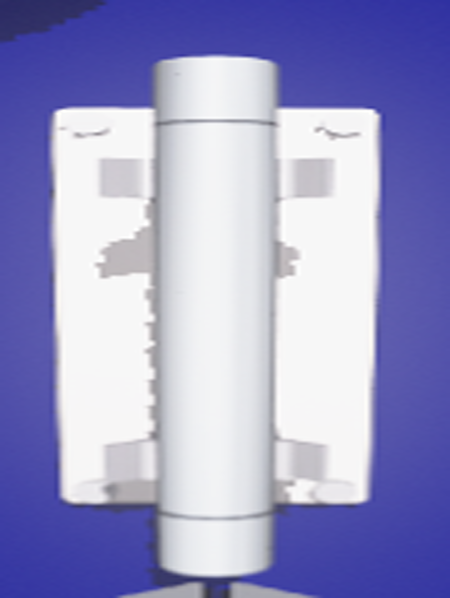

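```bash
python3 - <<'E'
from h import *
c=camera("wrist");g=c["image"][...,0].astype(int)
a=np.radians(76.85);tx=np.array([np.cos(a),np.sin(a)]);C=np.array([.4978,.2472])
for col in (255,300): print(col,"top",g[76:100,col],"bot",g[186:210,col])
print(g[36:46,277],g[236:246,278],g[56:66,252],g[208:220,300])
f=lambda u,v,z: round(float((wonz(c,u,v,z)[:2]-C)@tx*1e3),2)
e=[f(277,41,.0845),f(278,241.3,.0845)];print("tube ends",e,np.mean(e))
b=[f(270,61,.012),f(270,213,.012)];print("base",b,np.mean(b))
E
```

```text
255 top [247 247 247 247 242 223 222 221 221 221 220 220 220 219 226 229 228 228
 227 225 241 247 247 247] bot [247 247 247 247 246 244 244 244 244 244 244 244 244 244 244 244 244 244
 228 217 221 223 234 233]
300 top [247 247 247 247 242 197 198 197 197 195 196 196 196 196 197 197 200 200
 200 198 239 247 247 247] bot [247 247 247 247 243 218 212 211 209 209 208 209 209 209 208 208 209 209
 209 213 227 234 235 234]
[ 66  67  69  69  69 140 237 243 243 243] [240 240 240 240 240 219 132  59  58  57] [ 74  77  76  78  78 175 246 244 244 244] [235 234 234 235 231 185  92  76  76  76  75  75]
tube ends [89.88, -88.0] 0.9399999999999977
base [84.14, -83.4] 0.36999999999999744
```

```bash
python3 - <<'E'
from h import *
c=camera("wrist")
a=np.radians(76.85);tx=np.array([np.cos(a),np.sin(a)]);ty=np.array([tx[1],-tx[0]]);C=np.array([.4978,.2472])
f=lambda u,v,z: np.round([(wonz(c,u,v,z)[:2]-C)@tx*1e3,(wonz(c,u,v,z)[:2]-C)@ty*1e3],2)
print(f(300,88,.074),f(300,198,.074))
# top flares outer corners
print(f(301.5,88,.074),f(254.8,88,.074),f(300.3,198,.074),f(255.8,198,.074))
t=camera("top"); cv2.imwrite("pics/t7.png",cv2.resize(t["image"][235:305,130:240,::-1],None,fx=6,fy=6,interpolation=cv2.INTER_CUBIC))
E
```

```text
[49.83 17.33] [-49.37  18.55]
[49.86 18.63] [ 49.78 -21.92] [-49.37  18.82] [-49.44 -21.95]
```

View pics/t7.png

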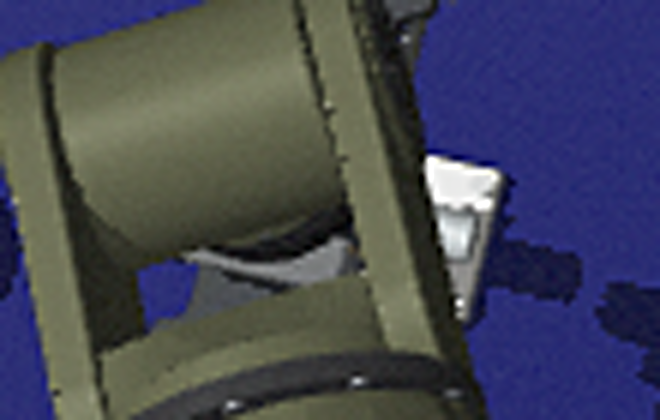

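Centred within about 1 mm: the tube's mid is at +0.9, the flares at +0.2 and the base at +0.4 mm. Next I'll go above the +y clip side with the fingers shut.

```bash
python3 -c "
from h import *
st(); plan(.5042,.2778,.095,76.85)"
```

```text
10.95 pos [483.61 189.32 183.12] rot [-1.7995e+02  7.0000e-02  7.6900e+01] F [ 0.44  0.27 -0.48] w 0.32 q [ 3.030e-01  2.520e-01  1.635e+00 -1.000e-03  1.256e+00  5.320e-01]
shift [0.091  0.0001 0.088 ] turn [-0.0006  0.0008  0.0006] n 2.5311946078370364 0.011839919554640385
```

```bash
python3 -m jog '[[0.045,0,0,0,0,0,-1],[0.091,0,0,0,0,0,-1],[0.091,0,0.02,0,0,0,-1],[0.091,0,0.05,0,0,0,-1],[0.091,0,0.075,0,0,0,-1],[0.091,0,0.088,0,0,0,-1],[0.091,0,0.088,0,0,0,-1],[0.091,0,0.088,0,0,0,-1]]'
python3 -c "
from h import *
st(); plan(.5042,.2778,.085,76.85)
c=camera('wrist'); cv2.imwrite('pics/w8.png',c['image'][...,::-1])"
```

```text
time_s: 11.75
ee_pos: [0.5045, 0.2782, 0.0958]
eef_rot: [-3.141, 0.001, 1.342]
force: [-0.3, 0.1, -0.1]
grip_width: 0.0002
11.75 pos [504.47 278.19  95.75] rot [-1.7998e+02  4.0000e-02  7.6920e+01] F [-0.3   0.11 -0.08] w 0.17 q [ 0.441  0.468  1.559 -0.     1.116  0.669]
shift [-0.0004 -0.0002  0.0108] turn [-0.0002  0.0005  0.0007] n 0.21522361718243682 0.009432433347127962
```

View pics/w8.png

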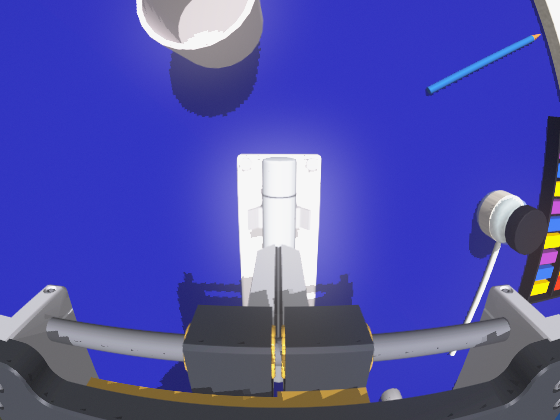

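The shut fingers end at row 247, short of the clip's flares (rows 205–237), and are in line with the tube. Now I'll creep down.

```bash
python3 -m jog '[[0,0,0.005,0,0,0,-1],[0,0,0.009,0,0,0,-1],[0,0,0.01,0,0,0,-1],[0,0,0.01,0,0,0,-1]]'
python3 -m jog '[[0,0,0.0005,0,0,0,-1],[0,0,0.001,0,0,0,-1],[0,0,0.001,0,0,0,-1]]'
python3 -m jog '[[0,0,0.0005,0,0,0,-1],[0,0,0.001,0,0,0,-1],[0,0,0.001,0,0,0,-1]]'
```

```text
time_s: 12.2
ee_pos: [0.5046, 0.2781, 0.0861]
eef_rot: [3.141, 0.0, 1.342]
force: [0.4, 0.1, -0.3]
grip_width: 0.0002
time_s: 12.5
ee_pos: [0.5046, 0.2782, 0.0851]
eef_rot: [3.141, 0.0, 1.342]
force: [0.1, 0.1, 0.3]
grip_width: 0.0007
time_s: 12.8
ee_pos: [0.5047, 0.2782, 0.0843]
eef_rot: [3.141, 0.0, 1.342]
force: [0.0, -0.5, 1.5]
grip_width: 0.0007
```

```bash
python3 -c "
from h import *
st()"
```

```text
12.8 pos [504.69 278.21  84.28] rot [1.7997e+02 1.0000e-02 7.6910e+01] F [ 0.01 -0.54  1.5 ] w 0.67 q [ 0.44   0.482  1.567 -0.     1.092  0.669]
```

```bash
python3 -m jog '[[0,0,0.0005,0,0,0,-1],[0,0,0.001,0,0,0,-1]]'
python3 -m jog '[[0,0,0.0005,0,0,0,-1],[0,0,0.001,0,0,0,-1]]'
python3 -m jog '[[0,0,0.0005,0,0,0,-1],[0,0,0.001,0,0,0,-1]]'
```

```text
time_s: 13.0
ee_pos: [0.5049, 0.2783, 0.0837]
eef_rot: [3.14, -0.0, 1.342]
force: [-0.4, -0.7, 6.3]
grip_width: 0.0004
time_s: 13.2
ee_pos: [0.5052, 0.2784, 0.0831]
eef_rot: [3.14, -0.001, 1.342]
force: [-0.5, 0.0, 6.1]
grip_width: 0.0003
time_s: 13.4
ee_pos: [0.5054, 0.2785, 0.0827]
eef_rot: [3.139, -0.001, 1.342]
force: [-0.9, -0.9, 6.3]
grip_width: 0.0005
```

```bash
python3 -m jog '[[0,-0.0003,0.0007,0,0,0,-1],[0,-0.0006,0.0014,0,0,0,-1]]'
python3 -m jog '[[0,-0.0003,0.0007,0,0,0,-1],[0,-0.0006,0.0014,0,0,0,-1]]'
python3 -m jog '[[0,-0.0002,0.0007,0,0,0,-1],[0,-0.0004,0.0014,0,0,0,-1]]'
```

```text
time_s: 13.6
ee_pos: [0.5051, 0.2788, 0.0818]
eef_rot: [3.138, -0.002, 1.342]
force: [-0.2, 0.0, 6.9]
grip_width: 0.0002
time_s: 13.8
ee_pos: [0.5049, 0.279, 0.0811]
eef_rot: [3.137, -0.003, 1.342]
force: [-0.6, -0.4, 6.6]
grip_width: 0.0003
time_s: 14.0
ee_pos: [0.505, 0.2792, 0.0803]
eef_rot: [3.136, -0.003, 1.342]
force: [-0.0, -1.2, 6.0]
grip_width: 0.0005
```

```bash
python3 -c "
from h import *
st(); plan(.5042,.2778,.0785,76.85)"
```

```text
14.0 pos [504.97 279.18  80.26] rot [179.69  -0.19  76.91] F [-0.01 -1.23  5.95] w 0.5 q [ 4.420e-01  4.850e-01  1.573e+00 -1.000e-03  1.077e+00  6.710e-01]
shift [-0.0015 -0.0004  0.0018] turn [ 0.0035 -0.0021  0.0006] n 0.04739419733972878 0.04308403975287744
```

```bash
python3 -m jog '[[-0.0007,-0.0002,0.0009,0.0035,-0.002,0,-1],[-0.0014,-0.0004,0.0016,0.0035,-0.002,0,-1]]'
python3 -m jog '[[-0.0003,0,0.0007,0.001,-0.001,0,-1],[-0.0005,0,0.0014,0.001,-0.001,0,-1]]'
python3 -c "
from h import *
st(); plan(.5042,.2778,.0765,76.85)"
```

```text
time_s: 14.2
ee_pos: [0.505, 0.2786, 0.0795]
eef_rot: [3.14, -0.002, 1.342]
force: [1.2, 3.2, 6.3]
grip_width: 0.0007
time_s: 14.4
ee_pos: [0.5053, 0.2786, 0.0788]
eef_rot: [3.14, -0.002, 1.342]
force: [-0.4, 2.7, 5.8]
grip_width: 0.0008
14.4 pos [505.3  278.63  78.81] rot [ 1.7994e+02 -1.2000e-01  7.6910e+01] F [-0.43  2.71  5.78] w 0.78 q [4.40e-01 4.89e-01 1.57e+00 1.00e-03 1.08e+00 6.68e-01]
shift [-0.0011 -0.0009  0.0023] turn [ 0.0007 -0.0013  0.0006] n 0.053725633579886224 0.017064609456696373
```

```bash
python3 -m jog '[[0,-0.0002,0.0007,0.0005,-0.001,0,-1],[0,-0.0004,0.0014,0.0005,-0.001,0,-1]]'
python3 -m jog '[[0,-0.0002,0.0007,0.0005,-0.001,0,-1],[0,-0.0004,0.0014,0.0005,-0.001,0,-1]]'
python3 -m jog '[[0,-0.0002,0.0007,0.0005,-0.001,0,-1],[0,-0.0004,0.0014,0.0005,-0.001,0,-1]]'
```

```text
time_s: 14.6
ee_pos: [0.5051, 0.2789, 0.0777]
eef_rot: [3.141, -0.001, 1.342]
force: [-0.9, 1.2, 3.8]
grip_width: 0.0012
time_s: 14.8
ee_pos: [0.5048, 0.2791, 0.0763]
eef_rot: [3.141, 0.0, 1.342]
force: [1.0, 1.2, 2.1]
grip_width: 0.0003
time_s: 15.0
ee_pos: [0.5043, 0.2791, 0.0745]
eef_rot: [-3.141, 0.002, 1.342]
force: [0.5, 0.5, 0.5]
grip_width: 0.0004
```

```bash
python3 -m jog '[[0,0,0.0004,0,0,0,-1],[0,0,0.0008,0,0,0,-1]]'
python3 -m jog '[[0,0,0.0004,0,0,0,-1],[0,0,0.0008,0,0,0,-1]]'
python3 -m jog '[[0,0,0.0004,0,0,0,-1],[0,0,0.0008,0,0,0,-1]]'
```

```text
time_s: 15.2
ee_pos: [0.5043, 0.279, 0.0736]
eef_rot: [-3.141, 0.003, 1.342]
force: [0.1, -0.3, 3.3]
grip_width: 0.0005
time_s: 15.4
ee_pos: [0.5044, 0.2791, 0.073]
eef_rot: [-3.141, 0.002, 1.342]
force: [-0.6, 0.9, 3.2]
grip_width: 0.0001
time_s: 15.6
ee_pos: [0.5044, 0.2791, 0.0723]
eef_rot: [-3.141, 0.002, 1.342]
force: [0.4, 1.1, 3.7]
grip_width: 0.0004
```

```bash
python3 -m jog '[[0,0,0.0005,0,0,0,-1],[0,0,0.001,0,0,0,-1]]'
python3 -m jog '[[0,0,0.0005,0,0,0,-1],[0,0,0.001,0,0,0,-1]]'
python3 -m jog '[[0,0,0.0005,0,0,0,-1],[0,0,0.001,0,0,0,-1]]'
```

```text
time_s: 15.8
ee_pos: [0.5045, 0.2792, 0.0713]
eef_rot: [-3.141, 0.002, 1.342]
force: [1.0, 0.7, 4.0]
grip_width: 0.0004
time_s: 16.0
ee_pos: [0.5045, 0.2792, 0.0703]
eef_rot: [-3.141, 0.002, 1.342]
force: [0.3, 1.8, 5.1]
grip_width: 0.0003
time_s: 16.2
ee_pos: [0.5045, 0.2793, 0.0693]
eef_rot: [-3.141, 0.002, 1.342]
force: [-0.2, 1.6, 3.9]
grip_width: 0.0001
```

```bash
python3 -m jog '[[0,0,0.0004,0,0,0,-1],[0,0,0.0008,0,0,0,-1]]'
python3 -m jog '[[0,0,0.0004,0,0,0,-1],[0,0,0.0008,0,0,0,-1]]'
python3 -m jog '[[0,0,0.0004,0,0,0,-1],[0,0,0.0008,0,0,0,-1]]'
python3 -c "
from h import *
st()
c=camera('scene');cv2.imwrite('pics/s9.png',cv2.resize(c['image'][140:210,310:420,::-1],None,fx=6,fy=6,interpolation=cv2.INTER_CUBIC))"
```

```text
time_s: 16.4
ee_pos: [0.5045, 0.2793, 0.0685]
eef_rot: [-3.141, 0.002, 1.342]
force: [-0.1, 0.3, 3.9]
grip_width: 0.0003
time_s: 16.6
ee_pos: [0.5045, 0.2793, 0.0677]
eef_rot: [-3.141, 0.002, 1.342]
force: [-0.5, 0.4, 5.2]
grip_width: 0.0003
time_s: 16.8
ee_pos: [0.5047, 0.2793, 0.0671]
eef_rot: [3.142, 0.002, 1.342]
force: [-0.3, 0.1, 8.7]
grip_width: 0.0006
16.8 pos [504.66 279.33  67.13] rot [1.800e+02 9.000e-02 7.691e+01] F [-0.28  0.14  8.7 ] w 0.59 q [ 4.430e-01  5.060e-01  1.576e+00 -1.000e-03  1.061e+00  6.720e-01]
```

View pics/s9.png

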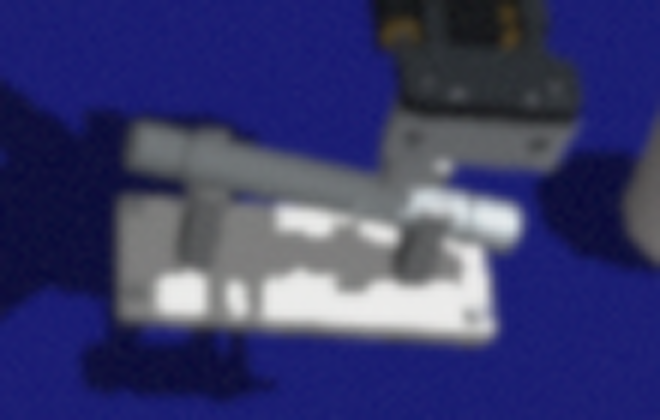

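The tube tilts down into clip a at (410,235), with end b still on its lips at (205,150). The force has risen, which is likely pad a, so I'll probe it gently.

```bash
python3 -m jog '[[0,0,0.0004,0,0,0,-1],[0,0,0.0008,0,0,0,-1]]'
python3 -c "
from h import *
st()"
```

```text
time_s: 17.05
ee_pos: [0.5048, 0.2794, 0.0669]
eef_rot: [3.141, 0.001, 1.342]
force: [-2.7, 0.0, 11.0]
grip_width: 0.0003
17.05 pos [504.85 279.36  66.87] rot [1.7996e+02 7.0000e-02 7.6920e+01] F [-2.67  0.   10.97] w 0.3 q [ 0.443  0.506  1.576 -0.002  1.06   0.672]
```

```bash
python3 -m jog '[[0,0,-0.015,0,0,0,-1],[0,0,-0.03,0,0,0,-1],[-0.04,-0.0003,-0.032,0,0,0,-1],[-0.0637,-0.0003,-0.032,0,0,0,-1],[-0.0637,-0.0003,-0.032,0,0,0,-1],[-0.0637,-0.0003,-0.025,0,0,0,-1],[-0.0637,-0.0003,-0.025,0,0,0,-1]]'
python3 -c "
from h import *
st(); plan(.4900,.2174,.085,76.85)
c=camera('wrist'); cv2.imwrite('pics/w10.png',c['image'][...,::-1])"
```

```text
time_s: 17.75
ee_pos: [0.49, 0.2179, 0.0914]
eef_rot: [-3.141, 0.002, 1.343]
force: [-0.0, -0.5, -0.8]
grip_width: 0.0006
17.75 pos [489.95 217.89  91.37] rot [-1.7999e+02  1.0000e-01  7.6930e+01] F [-0.02 -0.48 -0.79] w 0.57 q [ 0.351  0.393  1.679 -0.002  1.07   0.58 ]
shift [-0.0005  0.0002  0.0064] turn [-0.0001  0.0011  0.0009] n 0.1278655709611466 0.01490667685005645
```

View pics/w10.png

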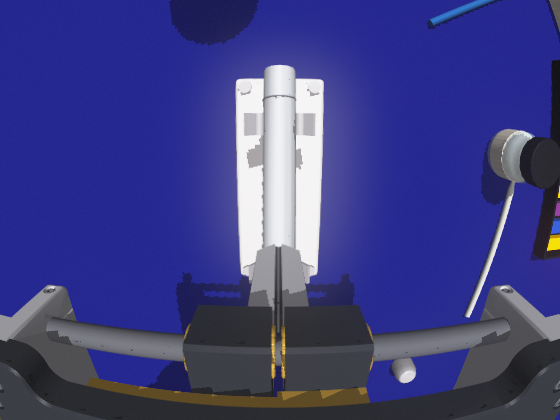

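```bash
python3 -m jog '[[0,0,0.004,0,0,0,-1],[0,0,0.008,0,0,0,-1],[0,0,0.008,0,0,0,-1]]'
python3 -m jog '[[0,0,0.0007,0,0,0,-1],[0,0,0.0014,0,0,0,-1]]'
python3 -m jog '[[0,0,0.0007,0,0,0,-1],[0,0,0.0014,0,0,0,-1]]'
python3 -m jog '[[0,0,0.0007,0,0,0,-1],[0,0,0.0014,0,0,0,-1]]'
```

```text
time_s: 18.1
ee_pos: [0.4897, 0.2182, 0.0828]
eef_rot: [-3.141, 0.002, 1.343]
force: [-0.5, 0.1, -0.7]
grip_width: 0.0002
time_s: 18.3
ee_pos: [0.4899, 0.2182, 0.0817]
eef_rot: [-3.141, 0.002, 1.344]
force: [-0.9, -1.7, 5.5]
grip_width: 0.0003
time_s: 18.5
ee_pos: [0.4902, 0.218, 0.0808]
eef_rot: [3.141, 0.002, 1.344]
force: [-0.8, -2.8, 6.0]
grip_width: 0.0007
time_s: 18.7
ee_pos: [0.4904, 0.2179, 0.0799]
eef_rot: [3.141, 0.002, 1.343]
force: [-0.9, -1.8, 5.7]
grip_width: 0.0006
```

```bash
python3 -m jog '[[0,-0.0002,0.0007,0,0,0,-1],[0,-0.0003,0.0014,0,0,0,-1]]'
python3 -m jog '[[0,-0.0002,0.0007,0,0,0,-1],[0,-0.0003,0.0014,0,0,0,-1]]'
python3 -m jog '[[0,-0.0002,0.0007,0,0,0,-1],[0,-0.0003,0.0014,0,0,0,-1]]'
python3 -c "
from h import *
st()"
```

```text
time_s: 18.9
ee_pos: [0.4903, 0.2177, 0.079]
eef_rot: [3.14, 0.002, 1.343]
force: [-2.1, -3.2, 5.9]
grip_width: 0.0008
time_s: 19.1
ee_pos: [0.4902, 0.2177, 0.0781]
eef_rot: [3.139, 0.002, 1.343]
force: [-1.4, -2.5, 6.3]
grip_width: 0.0006
time_s: 19.3
ee_pos: [0.4902, 0.2175, 0.0772]
eef_rot: [3.139, 0.002, 1.343]
force: [-1.3, -1.8, 5.0]
grip_width: 0.0005
19.3 pos [490.17 217.55  77.17] rot [1.7984e+02 1.3000e-01 7.6960e+01] F [-1.27 -1.82  4.96] w 0.49 q [ 0.351  0.412  1.691 -0.004  1.038  0.581]
```

```bash
python3 -m jog '[[0,-0.0001,0.0007,0,0,0,-1],[0,-0.0002,0.0014,0,0,0,-1]]'
python3 -m jog '[[0,-0.0001,0.0007,0,0,0,-1],[0,-0.0002,0.0014,0,0,0,-1]]'
python3 -m jog '[[0,-0.0001,0.0006,0,0,0,-1],[0,-0.0002,0.0012,0,0,0,-1]]'
```

```text
time_s: 19.5
ee_pos: [0.4901, 0.2174, 0.0762]
eef_rot: [3.138, 0.002, 1.343]
force: [-0.6, -2.4, 4.7]
grip_width: 0.0002
time_s: 19.7
ee_pos: [0.4901, 0.2174, 0.0751]
eef_rot: [3.138, 0.002, 1.343]
force: [-0.5, -2.9, 5.1]
grip_width: 0.0004
time_s: 19.9
ee_pos: [0.49, 0.2174, 0.074]
eef_rot: [3.138, 0.002, 1.343]
force: [0.1, -1.9, 4.5]
grip_width: 0.0006
```

```bash
python3 -m jog '[[0,0,0.0005,0.001,0,0,-1],[0,0,0.001,0.001,0,0,-1]]'
python3 -m jog '[[0,0,0.0005,0,0,0,-1],[0,0,0.001,0,0,0,-1]]'
python3 -m jog '[[0,0,0.0005,0,0,0,-1],[0,0,0.001,0,0,0,-1]]'
```

```text
time_s: 20.1
ee_pos: [0.49, 0.2173, 0.0729]
eef_rot: [3.139, 0.002, 1.343]
force: [-0.9, -2.7, 4.4]
grip_width: 0.0008
time_s: 20.3
ee_pos: [0.49, 0.2174, 0.0717]
eef_rot: [3.14, 0.002, 1.343]
force: [0.3, -1.8, 2.5]
grip_width: 0.0004
time_s: 20.5
ee_pos: [0.4899, 0.2174, 0.0705]
eef_rot: [3.14, 0.002, 1.343]
force: [0.3, -1.0, 1.2]
grip_width: 0.0004
```

```bash
python3 -m jog '[[0,0,0.0004,0,0,0,-1],[0,0,0.0008,0,0,0,-1]]'
python3 -m jog '[[0,0,0.0004,0,0,0,-1],[0,0,0.0008,0,0,0,-1]]'
python3 -m jog '[[0,0,0.0004,0,0,0,-1],[0,0,0.0008,0,0,0,-1]]'
```

```text
time_s: 20.7
ee_pos: [0.4898, 0.2175, 0.0695]
eef_rot: [3.14, 0.002, 1.343]
force: [-0.7, -1.1, 2.6]
grip_width: 0.0002
time_s: 20.9
ee_pos: [0.4899, 0.2175, 0.0688]
eef_rot: [3.14, 0.002, 1.343]
force: [0.5, -1.7, 3.9]
grip_width: 0.0001
time_s: 21.1
ee_pos: [0.4899, 0.2174, 0.0681]
eef_rot: [3.14, 0.002, 1.343]
force: [-0.5, -1.9, 3.5]
grip_width: 0.0003
```

```bash
python3 -m jog '[[0,0,0.0004,0,0,0,-1],[0,0,0.0008,0,0,0,-1]]'
python3 -m jog '[[0,0,0.0004,0,0,0,-1],[0,0,0.0008,0,0,0,-1]]'
python3 -m jog '[[0,0,0.0004,0,0,0,-1],[0,0,0.0008,0,0,0,-1]]'
```

```text
time_s: 21.3
ee_pos: [0.4901, 0.2174, 0.0676]
eef_rot: [3.139, 0.002, 1.343]
force: [-1.8, -2.9, 9.1]
grip_width: 0.0004
time_s: 21.5
ee_pos: [0.4903, 0.2173, 0.0674]
eef_rot: [3.139, 0.002, 1.343]
force: [-2.4, -2.7, 14.3]
grip_width: 0.0007
time_s: 21.7
ee_pos: [0.4905, 0.2173, 0.0673]
eef_rot: [3.138, 0.002, 1.343]
force: [-3.8, -3.8, 14.2]
grip_width: 0.0003
```

```bash
python3 -m jog '[[0,0,-0.015,0,0,0,-1],[0,0,-0.03,0,0,0,-1],[0.04,-0.0005,-0.03,0.002,0,0,-1],[0.062,-0.0005,-0.03,0.002,0,0,-1],[0.062,-0.0005,-0.02,0.002,0,0,-1],[0.062,-0.0005,-0.01,0.002,0,0,-1],[0.062,-0.0005,-0.005,0.002,0,0,-1],[0.062,-0.0005,-0.005,0.002,0,0,-1]]'
python3 -c "
from h import *
st()
c=camera('scene');cv2.imwrite('pics/s11.png',cv2.resize(c['image'][140:210,310:420,::-1],None,fx=6,fy=6,interpolation=cv2.INTER_CUBIC))"
```

```text
time_s: 22.5
ee_pos: [0.5035, 0.2768, 0.071]
eef_rot: [-3.14, 0.003, 1.342]
force: [-0.8, 0.1, 0.5]
grip_width: 0.0004
22.5 pos [503.46 276.83  71.02] rot [-179.93    0.18   76.91] F [-0.75  0.07  0.48] w 0.44 q [ 0.44   0.497  1.579 -0.002  1.069  0.669]
```

View pics/s11.png

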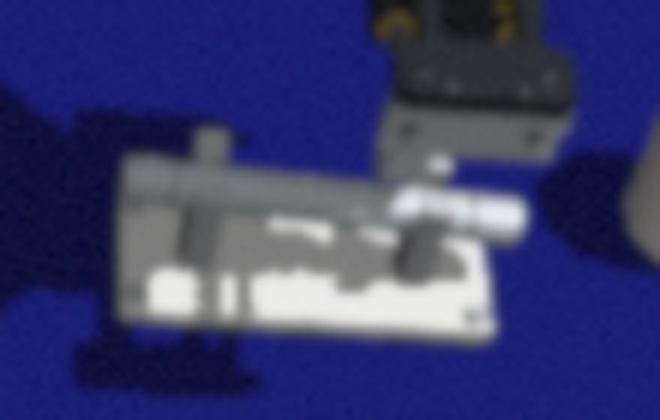

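Both ends are now down in their clips. I'll press at a again, because levelling b may have lifted it.

```bash
python3 -m jog '[[0,0,0.0007,0,0,0,-1],[0,0,0.0014,0,0,0,-1]]'
python3 -m jog '[[0,0,0.0007,0,0,0,-1],[0,0,0.0014,0,0,0,-1]]'
python3 -m jog '[[0,0,0.0005,0,0,0,-1],[0,0,0.001,0,0,0,-1]]'
```

```text
time_s: 22.75
ee_pos: [0.504, 0.2768, 0.0707]
eef_rot: [3.141, 0.002, 1.342]
force: [0.3, -0.1, 0.7]
grip_width: 0.0003
time_s: 22.95
ee_pos: [0.5041, 0.2768, 0.0694]
eef_rot: [3.141, 0.002, 1.342]
force: [-0.2, -0.4, 1.2]
grip_width: 0.0003
time_s: 23.15
ee_pos: [0.5041, 0.2768, 0.0685]
eef_rot: [3.141, 0.002, 1.342]
force: [0.0, -0.3, 1.4]
grip_width: 0.0006
```

```bash
python3 -m jog '[[0,0,0.0004,0,0,0,-1],[0,0,0.0008,0,0,0,-1]]'
python3 -m jog '[[0,0,0.0004,0,0,0,-1],[0,0,0.0008,0,0,0,-1]]'
python3 -m jog '[[0,0,0.0004,0,0,0,-1],[0,0,0.0008,0,0,0,-1]]'
python3 -m jog '[[0,0,0.0004,0,0,0,-1],[0,0,0.0008,0,0,0,-1]]'
```

```text
time_s: 23.35
ee_pos: [0.5041, 0.2768, 0.0676]
eef_rot: [3.141, 0.002, 1.342]
force: [0.2, 0.4, 0.4]
grip_width: 0.0002
time_s: 23.55
ee_pos: [0.5041, 0.2768, 0.0668]
eef_rot: [3.141, 0.002, 1.342]
force: [0.2, 0.1, 0.9]
grip_width: 0.0006
time_s: 23.75
ee_pos: [0.5041, 0.2768, 0.066]
eef_rot: [3.141, 0.002, 1.342]
force: [-0.0, 0.0, -0.6]
grip_width: 0.0005
time_s: 23.95
ee_pos: [0.5041, 0.2768, 0.0651]
eef_rot: [3.141, 0.002, 1.342]
force: [0.3, -1.0, -0.3]
grip_width: 0.0004
```

```bash
python3 -m jog '[[0,0,0.0004,0,0,0,-1],[0,0,0.0008,0,0,0,-1]]'
python3 -m jog '[[0,0,0.0004,0,0,0,-1],[0,0,0.0008,0,0,0,-1]]'
python3 -m jog '[[0,0,0.0004,0,0,0,-1],[0,0,0.0008,0,0,0,-1]]'
python3 -m jog '[[0,0,0.0004,0,0,0,-1],[0,0,0.0008,0,0,0,-1]]'
```

```text
time_s: 24.15
ee_pos: [0.5041, 0.2768, 0.0643]
eef_rot: [3.141, 0.002, 1.342]
force: [0.1, -0.5, 0.5]
grip_width: 0.0004
time_s: 24.35
ee_pos: [0.5041, 0.2768, 0.0634]
eef_rot: [3.141, 0.002, 1.342]
force: [0.1, -0.2, 1.2]
grip_width: 0.0004
time_s: 24.55
ee_pos: [0.5042, 0.2769, 0.0629]
eef_rot: [3.141, 0.002, 1.342]
force: [-0.6, 0.1, 5.6]
grip_width: 0.0005
time_s: 24.75
ee_pos: [0.5044, 0.2769, 0.0627]
eef_rot: [3.14, 0.001, 1.342]
force: [-2.5, -1.9, 9.9]
grip_width: 0.0004
```

```bash
python3 -m jog '[[0,-0.0002,0.0005,0,0,0,-1],[0,-0.0002,0.0009,0,0,0,-1],[0,-0.0002,0.0009,0,0,0,-1]]'
python3 -c "
from h import *
st()"
```

```text
time_s: 25.05
ee_pos: [0.5045, 0.2769, 0.0627]
eef_rot: [3.14, 0.001, 1.342]
force: [-2.9, -2.8, 10.2]
grip_width: 0.0006
25.05 pos [504.49 276.89  62.67] rot [1.7988e+02 7.0000e-02 7.6880e+01] F [-2.94 -2.76 10.17] w 0.56 q [ 0.439  0.508  1.584 -0.002  1.048  0.67 ]
```

```bash
python3 -m jog '[[0,-0.0002,0.0007,0,0,0,-1],[0,-0.0003,0.0012,0,0,0,-1],[0,-0.0003,0.0012,0,0,0,-1]]'
python3 -m jog '[[0,0,-0.01,0,0,0,-1],[0,0,-0.03,0,0,0,-1],[-0.04,-0.0003,-0.03,0,0,0,-1],[-0.062,-0.0003,-0.03,0,0,0,-1],[-0.062,-0.0003,-0.02,0,0,0,-1],[-0.062,-0.0003,-0.0075,0,0,0,-1],[-0.062,-0.0003,-0.006,0,0,0,-1],[-0.062,-0.0003,-0.006,0,0,0,-1]]'
python3 -c "
from h import *
st()"
```

```text
time_s: 25.35
ee_pos: [0.5046, 0.2769, 0.0625]
eef_rot: [3.139, 0.001, 1.342]
force: [-2.9, -2.5, 11.9]
grip_width: 0.0006
time_s: 26.15
ee_pos: [0.4901, 0.2172, 0.0678]
eef_rot: [3.139, 0.002, 1.343]
force: [0.1, -0.1, 1.5]
grip_width: 0.0003
26.15 pos [490.13 217.19  67.83] rot [1.7987e+02 9.0000e-02 7.6930e+01] F [ 0.05 -0.14  1.54] w 0.31 q [ 0.35   0.425  1.697 -0.003  1.018  0.58 ]
```

```bash
python3 -m jog '[[0,0,0.0004,0,0,0,-1],[0,0,0.0008,0,0,0,-1]]'
python3 -m jog '[[0,-0.0002,0.0005,0,0,0,-1],[0,-0.0002,0.001,0,0,0,-1]]'
```

```text
time_s: 26.35
ee_pos: [0.4904, 0.2174, 0.0673]
eef_rot: [3.139, 0.003, 1.344]
force: [-3.3, -6.0, 13.0]
grip_width: 0.0006
time_s: 26.55
ee_pos: [0.4905, 0.2175, 0.0671]
eef_rot: [3.138, 0.004, 1.344]
force: [-5.8, -9.1, 20.8]
grip_width: 0.0002
```

The force came to 20.8 N in all, an estimated 15 N or so on the pad after the lever share and clip friction. I won't press further: up and off, then inspect.

```bash
python3 -m jog '[[0,0,-0.01,0,0,0,-1],[0,0,-0.04,0,0,0,-1],[0,0,-0.09,0,0,0,-1],[-0.03,0,-0.115,0,0,0,-1],[-0.03,0,-0.115,0,0,0,-1],[-0.03,0,-0.115,0,0,0,-1]]'
python3 - <<'E'
from h import *
st()
c=camera("wrist"); im=c["image"]; cv2.imwrite("pics/w12.png",im[...,::-1])
cv2.imwrite("pics/w12z.png",cv2.resize(im[20:250,235:325,::-1],None,fx=5,fy=2.6,interpolation=cv2.INTER_CUBIC))
s=camera("scene");cv2.imwrite('pics/s12.png',cv2.resize(s['image'][140:210,310:420,::-1],None,fx=6,fy=6,interpolation=cv2.INTER_CUBIC))
E
```

```text
time_s: 27.15
ee_pos: [0.4836, 0.1891, 0.1822]
eef_rot: [3.138, 0.003, 1.344]
force: [0.7, 0.2, -0.8]
grip_width: 0.0006
27.15 pos [483.61 189.07 182.21] rot [1.7979e+02 1.7000e-01 7.7010e+01] F [ 0.74  0.21 -0.83] w 0.58 q [ 0.304  0.251  1.638 -0.005  1.25   0.533]
```

View pics/w12z.png

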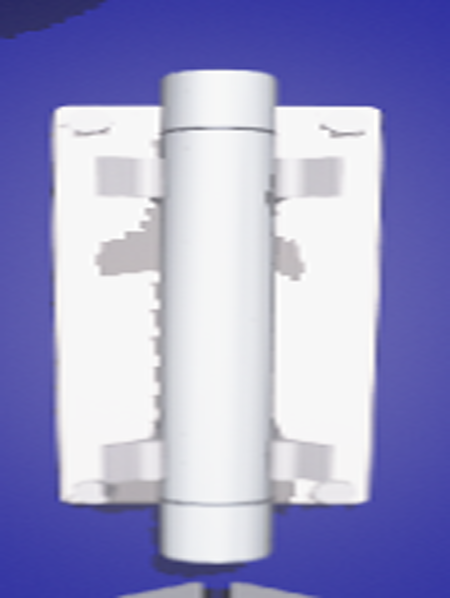

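View pics/s12.png

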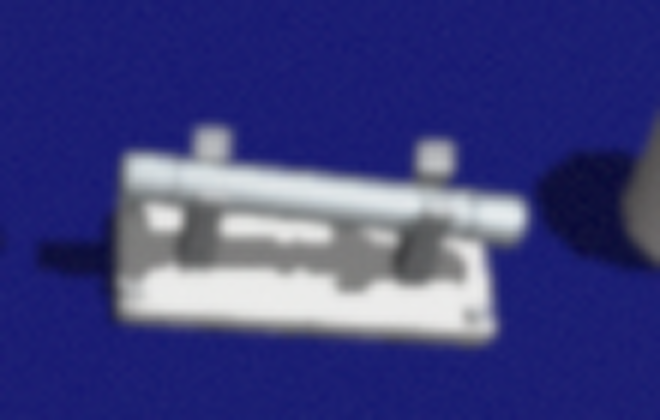

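```bash
python3 - <<'E'
from h import *
c=camera("wrist");g=c["image"][...,0].astype(int)
a=np.radians(76.85);tx=np.array([np.cos(a),np.sin(a)]);C=np.array([.4978,.2472])
print(g[40:52,278],g[228:242,278],g[56:66,252],g[208:220,300],g[76:100,302],g[186:210,300])
f=lambda u,v,z: round(float((wonz(c,u,v,z)[:2]-C)@tx*1e3),2)
e=[f(278,46.5,.058),f(278,235.3,.0706)];print("tube",e,np.mean(e))
b=[f(270,60.7,.012),f(270,213,.012)];print("base",b,np.mean(b))
k=[f(300,88,.074),f(300,198,.074)];print("flares",k,np.mean(k))
# height check from apparent widths: lines near each end
s=camera("scene")
def q(n,x,y,z):
    p=onz(s,310+x/6-.42,140+y/6-.42,z)[:2]-C; print(n,np.round(p@tx*1e3,1))
q("scene end b",122,172,.0596);q("scene end a",527,217,.047);q("fl b",211,145,.074);q("fl a",436,158,.074)
for r in (55,75,200,228): print(r,g[r,255:302].tolist())
E
```

```text
[ 70  73  72  74  75  75 172 245 246 246 246 246] [243 243 243 243 242 242 242 241 203  98  62  62  61  64] [ 78  77  79  79 211 245 245 245 245 245] [236 235 236 236 232 195 113  77  79  79  78  78] [247 247 247 246 217 201 200 200 199 201 199 201 200 200 200 201 201 200
 201 218 246 247 247 247] [247 247 247 247 242 199 201 201 202 201 200 200 199 199 199 199 199 199
 198 195 215 233 236 235]
tube [89.47, -87.02] 1.2250000000000014
base [83.33, -83.34] -0.005000000000002558
flares [49.2, -49.24] -0.019999999999999574
scene end b -89.4
scene end a 95.0
fl b -51.2
fl a 48.9
55 [78, 78, 79, 78, 79, 80, 81, 80, 80, 81, 80, 82, 86, 121, 163, 184, 198, 211, 221, 229, 236, 242, 245, 246, 247, 247, 246, 244, 242, 240, 236, 232, 226, 216, 206, 175, 112, 81, 81, 79, 80, 79, 80, 79, 76, 77, 77]
75 [247, 247, 247, 247, 247, 247, 247, 247, 247, 247, 247, 214, 190, 134, 174, 190, 204, 216, 225, 232, 238, 243, 245, 246, 247, 246, 245, 243, 241, 237, 234, 232, 225, 216, 203, 180, 235, 247, 247, 247, 247, 247, 247, 247, 247, 247, 247]
200 [242, 216, 207, 207, 208, 206, 206, 207, 216, 228, 235, 234, 224, 186, 187, 211, 220, 228, 234, 239, 242, 242, 243, 244, 244, 243, 241, 238, 234, 231, 228, 221, 213, 199, 177, 203, 227, 235, 235, 223, 208, 199, 199, 200, 200, 199, 210]
228 [68, 68, 68, 68, 69, 70, 69, 70, 72, 71, 70, 67, 78, 143, 191, 209, 219, 228, 234, 237, 239, 240, 242, 243, 243, 241, 239, 235, 232, 231, 223, 214, 200, 185, 146, 96, 75, 73, 73, 74, 72, 73, 74, 72, 73, 72, 71]
```

```bash
python3 - <<'E'
from h import *
c=camera("wrist");g=c["image"][...,0].astype(int)
print(g[64:76,278],g[206:220,278])
a=np.radians(76.85);tx=np.array([np.cos(a),np.sin(a)]);C=np.array([.4978,.2472])
f=lambda u,v,z: round(float((wonz(c,u,v,z)[:2]-C)@tx*1e3),2)
r1=64+np.argmin(g[64:76,278]);r2=206+np.argmin(g[206:220,278])
l=[f(278,r1,.059),f(278,r2,.0697)];print(r1,r2,l,np.mean(l))
st();plan(.5042,.2778,.070,76.85)
E
```

```text
[246 246 246 246 200 229 246 246 246 246 246 246] [244 244 244 244 244 244 243 231 200 232 243 243 243 243]
68 214 [68.74, -66.02] 1.3599999999999994
27.4 pos [483.26 189.15 181.11] rot [179.91   0.25  77.06] F [ 0.4   0.3  -0.35] w 0.62 q [ 0.305  0.253  1.639 -0.005  1.25   0.532]
shift [0.0916 0.0004 0.1107] turn [0.0011 0.0028 0.0024] n 2.8735801710602757 0.040103351265621257
```

The tube is about 1.3 mm from centre, which is fine. One last gentle check of seat a, expecting contact at a TCP height of about 63 mm:

```bash
python3 -m jog '[[0.045,0,0,0.001,0.003,0.002,-1],[0.0916,0,0,0.001,0.003,0.002,-1],[0.0916,0,0.04,0.001,0.003,0.002,-1],[0.0916,0,0.08,0.001,0.003,0.002,-1],[0.0916,0,0.105,0.001,0.003,0.002,-1],[0.0916,0,0.1147,0.001,0.003,0.002,-1],[0.0916,0,0.1147,0.001,0.003,0.002,-1],[0.0916,0,0.1147,0.001,0.003,0.002,-1]]'
python3 -m jog '[[0,0,0.0008,0,0,0,-1],[0,0,0.0016,0,0,0,-1],[0,0,0.0016,0,0,0,-1]]'
```

```text
time_s: 28.2
ee_pos: [0.5044, 0.2782, 0.0672]
eef_rot: [3.14, -0.001, 1.342]
force: [-0.1, 0.1, 0.1]
grip_width: 0.0003
time_s: 28.5
ee_pos: [0.5046, 0.2783, 0.0661]
eef_rot: [3.14, -0.002, 1.342]
force: [-0.7, 1.0, 0.1]
grip_width: 0.0005
```

```bash
python3 -m jog '[[0,0,0.0008,0,0,0,-1],[0,0,0.0016,0,0,0,-1],[0,0,0.0016,0,0,0,-1]]'
python3 -m jog '[[0,0,0.0004,0,0,0,-1],[0,0,0.0008,0,0,0,-1]]'
python3 -m jog '[[0,0,0.0004,0,0,0,-1],[0,0,0.0008,0,0,0,-1]]'
python3 -m jog '[[0,0,0.0004,0,0,0,-1],[0,0,0.0007,0,0,0,-1]]'
```

```text
time_s: 28.8
ee_pos: [0.5046, 0.2783, 0.0644]
eef_rot: [3.14, -0.002, 1.342]
force: [-0.2, -0.3, 0.5]
grip_width: 0.0001
time_s: 29.0
ee_pos: [0.5046, 0.2783, 0.0636]
eef_rot: [3.14, -0.002, 1.342]
force: [0.4, 0.3, 0.7]
grip_width: 0.0004
time_s: 29.2
ee_pos: [0.5046, 0.2783, 0.0627]
eef_rot: [3.14, -0.002, 1.342]
force: [-1.3, -0.2, 2.0]
grip_width: 0.0002
time_s: 29.4
ee_pos: [0.5047, 0.2783, 0.0625]
eef_rot: [3.139, -0.002, 1.342]
force: [-2.4, 0.1, 7.4]
grip_width: 0.0005
```

Contact comes at 62.7 mm and is stiff, so seat a is firm. I'll back off, take a last look and hand in.

```bash
python3 -m jog '[[0,0,-0.01,0,0,0,-1],[0,0,-0.04,0,0,0,-1],[0,0,-0.08,0,0,0,-1],[0,0,-0.12,0,0,0,-1],[0,-0.05,-0.14,0,0,0,-1],[0,-0.1,-0.14,0,0,0,-1],[0,-0.14,-0.14,0,0,0,-1],[0,-0.14,-0.14,0,0,0,-1],[0,-0.14,-0.14,0,0,0,-1]]'
python3 - <<'E'
from h import *
st()
for n in ("scene","wrist"): cv2.imwrite(f"pics/{n}13.png",camera(n)["image"][...,::-1])
E
```

```text
time_s: 30.3
ee_pos: [0.3679, 0.3102, 0.2031]
eef_rot: [3.138, -0.003, 1.343]
force: [1.0, -0.3, 0.8]
grip_width: 0.0005
30.3 pos [367.94 310.22 203.14] rot [ 1.7981e+02 -1.7000e-01  7.6960e+01] F [ 1.04 -0.34  0.82] w 0.49 q [ 6.250e-01  1.460e-01  1.715e+00 -1.000e-03  1.276e+00  8.520e-01]
```

View pics/scene13.png

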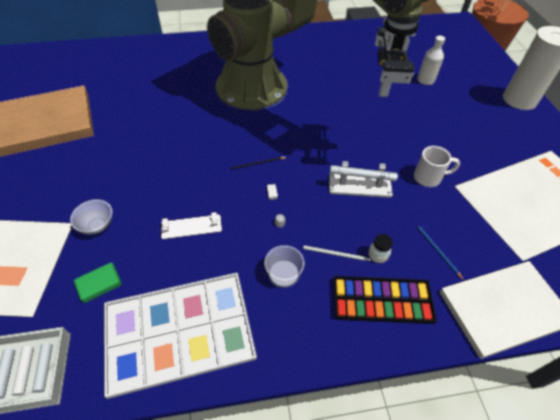

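View pics/wrist13.png

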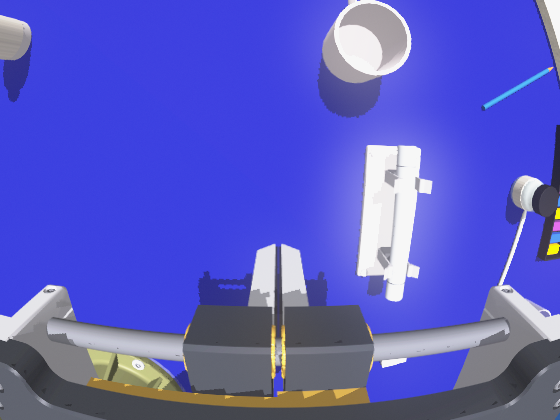

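The tube sits in both clips (scene 330–396, ~173; wrist ~(400,220)). The bystanders stand as before and the arm is clear.

```bash
python3 -c "
from station import ctrl
print(ctrl.hand_in())"
```

```text
the job is handed in; nothing more can be done
None
```

The tube is in the rack with both clips snapped round it and, by feel, both ends on their pads. I handed the job in at about 30 s of the 54 s. No verdict was reported.

I laid the tube across both lips, let go, and pressed it from above with shut fingers. I went down at clip a first, then clip b, then pressed each again. The tube axis lies about 50 mm high at a and 57 mm at b.

**Last checks**
- **Seats:** Contact was stiff and at a repeatable finger height at both ends, 62.5–62.7 mm at a and 67.1–67.3 mm at b. After the last press at b I only checked a again, and it was still stiff.
- **Centring:** The wrist camera put the tube about 1.3 mm towards +y from the rack's middle. The blurrier scene camera suggested up to 4 mm. I trusted the wrist view and did not correct it.
- **Force:** My last press at b peaked at 20.8 N in all, more than I meant. I estimate about 15–16 N of that reached the pad, after the lever share and clip friction, so under 18 N. That figure is calculated, not measured. The other final presses stayed at 14.3 N or less in all.
- **Surroundings:** In the last pictures the bystanders stand where they were and the arm is clear of everything.

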